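# Secure the saloon table before sailing

## Task

Make the saloon table ready for sea: lay the loose cover plate in the table socket's frame and press it down at both ends until it sits level and fully home, and stack all the cup mats on the table squarely, edges in line, in one pile on the pale square of the green board. When both are done, press the white call button fully down and let it come back up, to report the table secured. Leave everything else on the table where it is.

Things in the scene. Friction and masses are not known exactly. Their poses are not given: they have to be found in the camera images.
- mat0: square wooden cup mat with a cork face, 64 x 64 mm, 10 mm thick, loose; origin at the centre of its underside, z up, x and y along its edges; may be absent
- mat1: square wooden cup mat with a cork face, 64 x 64 mm, 10 mm thick, loose; origin at the centre of its underside, z up, x and y along its edges; may be absent
- mat2: square wooden cup mat with a cork face, 64 x 64 mm, 10 mm thick, loose; origin at the centre of its underside, z up, x and y along its edges; may be absent
- mat3: square wooden cup mat with a cork face, 64 x 64 mm, 10 mm thick, loose; origin at the centre of its underside, z up, x and y along its edges; may be absent
- mat4: square wooden cup mat with a cork face, 64 x 64 mm, 10 mm thick, loose; origin at the centre of its underside, z up, x and y along its edges; mat5 lies on it at the start
- mat5: square wooden cup mat with a cork face, 64 x 64 mm, 10 mm thick, loose; origin at the centre of its underside, z up, x and y along its edges; lies on mat4 at the start
- cover: flat oblong wooden cover plate for the table socket, 64 mm (its x) by 110 mm (its y), 14 mm thick, thin brass line near each short edge, loose; origin at the centre of its underside, z up
- socket: fixed steel socket frame, 82 (x) by 128 (y) mm outside; 6 mm wide lip, its top 18 mm above the table, round a 70 x 116 mm opening with a flat seat 10 mm above the table. At y = +-45 mm black rubber catches, 44 x 12 mm, stand 5 mm above the seat: a cover laid in rests on them, 5 mm too high, until each end is pushed down (5 N); they then stay down. Origin: underside
- seat (a point): centre of the socket frame's seat, 10 mm above the table; x and y as for the frame. The cover's underside is level with it when the cover is home
- board: square wooden serving board with a green face, 130 x 130 x 8 mm, fixed on the table; a pale square of 66 x 66 mm in the middle marks where the pile of cup mats belongs; origin at the centre of its underside
- pile (a point): centre of the pale square, on the board's top face, 8 mm above the table; x and y along the square's edges
- call (a joint): travel of the call button: 0 is up, 0.006 m is fully down; it springs back; about 5 N presses it fully down
- call_top (a point): centre of the top of the white round call button, 28 mm across, which stands in a black housing on a 90 x 90 mm brass-faced wooden panel, fixed on the table; pressed straight down
- shaker: steel salt shaker, 32 mm across, 52 mm tall; bystander, origin at its underside
- float: cork key float, 38 mm across, 26 mm tall; bystander, origin at its underside
- remote: white remote control, 170 x 45 x 18 mm; bystander, origin at its underside
- mug: white mug, 80 mm across, 90 mm tall; bystander, origin at its underside
- glasses_case: black spectacle case, 150 x 46 x 44 mm; bystander, origin at its underside
- tin: round steel tin with a brass lid, 70 mm across, 65 mm tall; bystander, origin at its underside
There are look-alikes about, which are no part of the job. Leave any pink look-alike of the mat1 alone. What is shaped like the mat5 but orange is not meant.

How it is judged (in metres and radians):
On the way, in this order (a step that is already met when the one before it is completed fails the run):
1. the cover is pressed home and all the cup mats are piled on the pale square (horizontal distance between cover and seat below 0.007 m and z of cover in the frame of seat below 0.002 m and angle between cover's own z axis and vertical below 0.02 rad and angle between the y axis of cover and the y axis of socket, either way round below 0.12 rad and horizontal distance between each of mat0, mat1, mat2, mat3, mat4, mat5 and pile below 0.008 m and angle between each of mat0, mat1, mat2, mat3, mat4, mat5's own z axis and vertical below 0.04 rad and height (world z) of mat0 between 0.005 and 0.062 m and (angle between the x axis of mat0 and the x axis of board, either way round below 0.14 rad or angle between the x axis of mat0 and the y axis of board, either way round below 0.14 rad) and height (world z) of mat1 between 0.005 and 0.062 m and (angle between the x axis of mat1 and the x axis of board, either way round below 0.14 rad or angle between the x axis of mat1 and the y axis of board, either way round below 0.14 rad) and height (world z) of mat2 between 0.005 and 0.062 m and (angle between the x axis of mat2 and the x axis of board, either way round below 0.14 rad or angle between the x axis of mat2 and the y axis of board, either way round below 0.14 rad) and height (world z) of mat3 between 0.005 and 0.062 m and (angle between the x axis of mat3 and the x axis of board, either way round below 0.14 rad or angle between the x axis of mat3 and the y axis of board, either way round below 0.14 rad) and height (world z) of mat4 between 0.005 and 0.062 m and (angle between the x axis of mat4 and the x axis of board, either way round below 0.14 rad or angle between the x axis of mat4 and the y axis of board, either way round below 0.14 rad) and height (world z) of mat5 between 0.005 and 0.062 m and (angle between the x axis of mat5 and the x axis of board, either way round below 0.14 rad or angle between the x axis of mat5 and the y axis of board, either way round below 0.14 rad)), for 0.2 s.
2. the call button is pressed fully down (value of joint call above 0.005 m), for 0.05 s.
3. the call button is let up again (value of joint call below 0.001 m), for 0.2 s.
At the end, for the whole second after the job is handed in: Cover in the socket frame: centred within 7 mm, square within 7 deg, underside within 2 mm of the seat, tilt under 1 deg. Every cup mat present flat in one pile on the pale square, centred within 8 mm, edges in line within 8 deg. Call button up, all at rest (all of step 1 and linear speed of each of mat0, mat1, mat2, mat3, mat4, mat5, cover below 0.02 m/s and value of joint call below 0.001 m); the robot touches nothing.
It fails at once if a bystander (shaker, float, remote, mug, spectacle case or tin) is moved more than 5 cm (distance of any of shaker, float, remote, mug, glasses_case, tin from where it was at the start of the episode above 0.05 m).
Of mat0, mat1, mat2, mat3 only 2 to 4 are there at a start; the rules pass over those that are not, and their reading is None.
At some moment in a run one of mat0, mat1, mat2, mat3, mat4, mat5, cover may be knocked a few centimetres aside while the robot is not near it.
Once in a run the grip may slacken for a moment while it holds something.
It also fails if it takes over 210 s, if anything falls off the work surface, if the arm or the gripper's body presses on something with over 40 N, if the wrist force passes 120 N, or if a joint passes its speed limit or range.

## Robot

A 6-joint arm with a two-finger parallel gripper is mounted at the origin on the work surface. World frame = base frame: x ahead of the robot, y to its left, z up, the work surface at z = 0. Lengths are in mm, angles in degrees, forces in N, time in s.
With the tool pointing down it reaches from about 300 to 850 mm from the base axis. Payload 4.2 kg.
Tool frame: the origin (TCP) lies midway between the tips of the shut fingers; the grasp point (between the pads) lies 19 mm behind it; z points along the fingers, y is the line along which they close (so a half turn about z gives the same grasp; the last joint's range is limited). The gripper opens to 91 mm and grips with 3 to 60 N. Pads are 32 mm wide; open, the fingers measure 118 mm over their backs; the gripper's body (76 mm by 178 mm) begins 60 mm behind the grasp point.
Start: joints at [71.906, 18.312, 89.639, -0, 72.044, -1.146], TCP at [167.618, 550.043, 213.976] pointing down, gripper open.
Joint ranges: [-177.97, 177.97], [-48.28, 115.42], [12.27, 149.76], [-77.06, 257.06], [2.81, 150.46], [-146.56, 146.56]. Speed limits (degrees/s): [147.25, 147.25, 180, 180, 180, 180].

## Interface

Orientations are given as [roll, pitch, yaw] about the fixed x, y, z axes, in that order (R = Rz(yaw) Ry(pitch) Rx(roll)).
In Python, from workcell import env gives the robot as it stands.
- The arm moves only by the tool send_rows, never from a script. Its argument "steps" is a list that holds one entry, the list of rows, each a list of 5 numbers: the shift along the tool's x, y, z scaled (see below), then the turn about the tool's z scaled (see below), then the opening, from 0 (shut) to 1 (fully open). In form: [[[dx, dy, dz, yaw, fingers], ...]]. A call has 1 to 5 rows; each row shifts and turns the commanded pose from where the row before left it, along the tool's axes as they then stand; what a row does not reach is not made up. The controller multiplies each number of a shift by 0.04 m and each number of a turn by 0.12 rad. A row lasts 1/12 s, in which the tool goes at most 41.7 mm and 7.16 degrees, less where a joint would pass 70% of its speed; a pose out of reach is approached as far as the arm can. A call with a number of a shift or a turn outside -1 to 1 is refused whole. A call with a gripper value outside its range is refused whole. The fingers move at their own pace and stop on an object; "squeeze" is the grip in N (left out, the last holds). Time passes only in rows, so rows that do not move let the fingers close. It gives the time, the measured TCP pose, the force, the opening and the grip force at its end, in the units of the state.
- env.state(): the state, without advancing time (a new reading comes with each control period).
- env.grab_frame(name): name is "scene" or "side" or "wrist"; returns a dict with "pixels" (400x640x3 uint8, red, green, blue), "depth" (400x640 float32, mm along the optical axis (not along the pixel's ray), 0 where there is no reading), "intrinsics" (3x3 intrinsics, pixels), "cam_to_world" (4x4, takes a point from camera to world coordinates). Camera axes: x right, y down, z forward; pixel columns grow to the right and rows downward; lengths in mm; the calibration is good to about 2 mm. A picture is of the moment at which its call begins.
- env.job_done(): hands the job in; it is judged then, once.
The state is a dict: "time_s": time; "qpos": joint angles; "qvel": joint speeds; "effort": joint torques, N m; "ee_pos": TCP position; "ee_rot": TCP orientation; "force": force on the tool from outside, world axes, zero at the start; "torque": the same for the moment, N m; "gripper_width": finger opening in mm; "gripper_force": force on a finger pad.
Only numpy, scipy, OpenCV 4.12 (cv2) and the standard library are available. Lean on these libraries where they do the work, as an engineer would, in place of code of your own. Each camera call takes 0.05 s, during which the arm holds its last target. There are 200 camera calls.

## Working session

There is one attempt and no reset: what is moved stays moved. The work goes in short steps, Python scripts to look and compute and a tool call to move; the robot and the scene stay as the last step left them, time stands still between calls to the robot, and variables do not carry over. Pictures are saved under pics/ and viewed, at most 14 in all, crops included, and the job is handed in when it is done.

Besides the shell and the picture viewer there is one more tool, called after "Call:" as name([rows], argument=value, ...), one row to a line, values as JSON. send_rows: Moves the arm, as the interface text tells. Shifts and turns lie within -1 to 1; 1 stands for 0.04 m of shift or 0.12 rad of turn. Its arguments: {"type":"object","properties":{"steps":{"type":"array"},"squeeze":{"type":"number"}},"required":["steps"]}

```bash
mkdir -p pics; ls; cat > h.py <<'E'
import numpy as np, cv2
from workcell import env
def grab(n,name=None):
    f=env.grab_frame(n)
    if name: cv2.imwrite('pics/'+name+'.png',f['pixels'][:,:,::-1])
    return f
def world(f,u,v,z=None):
    K=f['intrinsics'];T=f['cam_to_world']
    r=np.linalg.inv(K)@[u,v,1.]
    if z is None: s=f['depth'][int(round(v)),int(round(u))]
    else: s=(z-T[2,3])/(T[:3,:3]@r)[2]
    return T[:3,:3]@(r*s)+T[:3,3]
E
python3 - <<'E'
from h import *
for n in ['scene','side','wrist']:
    f=grab(n,n+'0'); np.savez('pics/'+n+'0',**f); print(f['cam_to_world'].round(2).tolist(),f['intrinsics'][0,0])
print(env.state())
E
```

```text
pics
[[0.71, 0.54, -0.46, 1110.15], [0.71, -0.55, 0.45, -540.99], [-0.01, -0.64, -0.76, 1010.16], [0.0, 0.0, 0.0, 1.0]] 451.2844460659373
[[0.8, -0.28, 0.53, -120.47], [-0.6, -0.37, 0.71, -829.15], [-0.0, -0.88, -0.47, 635.98], [0.0, 0.0, 0.0, 1.0]] 396.0530525395133
[[0.29, 0.92, 0.25, 97.49], [0.96, -0.28, -0.08, 570.99], [-0.0, 0.27, -0.96, 383.83], [0.0, 0.0, 0.0, 1.0]] 352.20608842458654
{'time_s': 0.15, 'qpos': array([ 7.19053859e+01,  1.83431324e+01,  8.96914015e+01, -2.35078244e-03,
        7.20435202e+01, -1.14710333e+00]), 'qvel': array([ 0.12738283, -0.2172705 , -0.20278519, -0.05572785, -0.02156055,
        0.01870895]), 'effort': array([ 3.84560681e-04, -4.12778163e+01, -2.32155150e+01,  7.28576537e-02,
        4.33402054e-02, -9.48319030e-05]), 'ee_pos': array([167.51269912, 549.65340987, 213.30723777]), 'ee_rot': array([-1.79921917e+02,  6.72246174e-04,  1.63053216e+02]), 'force': array([-0.04736445, -0.67609078,  0.46917119]), 'torque': array([ 0.02395141, -0.01082654, -0.04687412]), 'gripper_force': 0.0, 'gripper_width': 91.18647352300684}
```

View pics/scene0.png

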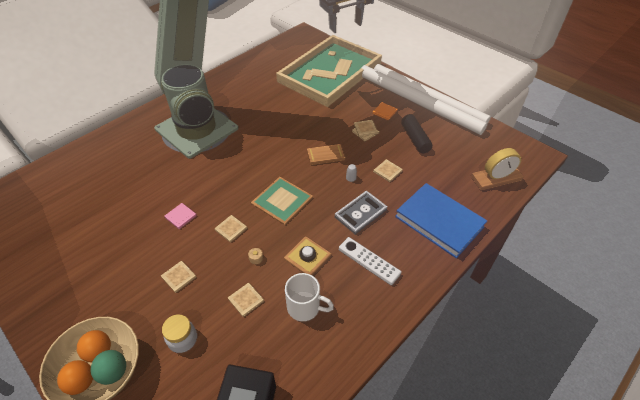

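View pics/side0.png

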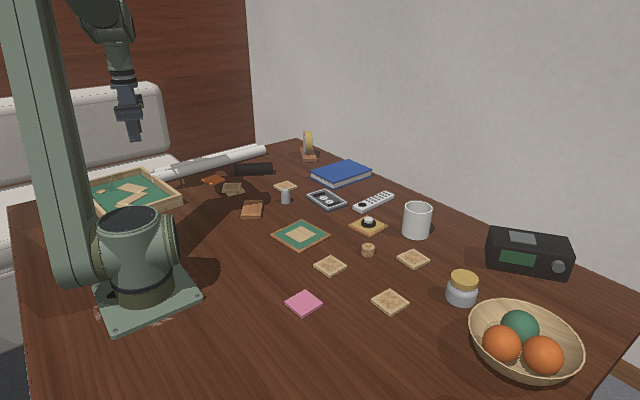

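The scene view shows four single mats at (231,228), (178,276), (245,299) and (388,170). The mat4/5 stack is at (365,130) and the cover at (326,154). The socket is at (361,211), the board at (282,199) and the button at (308,253). The pink decoy is at (180,215) and the orange one at (385,111).

```bash
python3 - <<'E'
from h import *
P={'matA':(231,228,270-0),'matB':(178,276,0),'matC':(245,299,0),'matD':(388,169,0),'stack':(365,129,0),'cover':(325,153,0),'socket':(361,211,0),'board':(282,199,0),'btn':(308,251,0),'pink':(180,215,0),'shaker':(352,172,0),'float':(256,256,0),'mug':(303,295,0),'remote':(370,260,0),'tin':(180,333,0),'case':(416,133,0)}
f=dict(np.load('pics/scene0.npz'))
for k,(u,v,_) in P.items(): print(k,world(f,u,v).round(0),world(f,u,v,10).round(0))
g=dict(np.load('pics/side0.npz'))
for k,(u,v) in {'matA':(330,266),'matB':(390,302),'matC':(413,259),'matD':(285,186),'stack':(233,188),'cover':(252,209),'board':(300,235),'socket':(326,199),'btn':(368,221)}.items(): print('side',k,world(g,u,v).round(0),world(g,u,v,10).round(0))
# quads, scene enlarged crop of stack/cover
c=cv2.resize(f['pixels'][80:240,240:440],None,fx=4,fy=3.75*4/3.75,interpolation=cv2.INTER_CUBIC)[:600]
cv2.imwrite('pics/crop1.png',cv2.convertScaleAbs(c[:,:,::-1],alpha=1.5))
E
```

```text
matA [ 420. -183.    8.] [ 422. -183.   10.]
matB [ 445. -373.   10.] [ 445. -373.   10.]
matC [ 616. -294.    9.] [ 616. -294.   10.]
matD [589. 293.  11.] [589. 294.  10.]
stack [426. 374.  22.] [418. 385.  10.]
cover [404. 208.  13.] [402. 210.  10.]
socket [637. 114.   8.] [638. 112.  10.]
board [444. -13.   8.] [445. -14.  10.]
btn [638. -98.  32.] [627. -88.  10.]
pink [ 280. -255.    7.] [ 283. -256.   10.]
shaker [534. 189.  36.] [519. 208.  10.]
float [ 548. -199.   23.] [ 541. -194.   10.]
mug [ 705. -183.   -1.] [ 709. -187.   10.]
remote [763.   3.  15.] [761.   6.  10.]
tin [ 605. -461.   65.] [ 576. -456.   10.]
case [570. 453.  43.] [551. 487.  10.]
side matA [ 411. -189.   10.] [ 410. -189.   10.]
side matB [ 436. -376.    9.] [ 435. -377.   10.]
side matC [ 606. -298.    9.] [ 605. -298.   10.]
side matD [583. 287.   8.] [581. 285.  10.]
side stack [414. 368.  19.] [422. 385.  10.]
side cover [396. 198.  13.] [399. 203.  10.]
side board [434. -20.   9.] [434. -21.  10.]
side socket [639. 115.   9.] [637. 113.  10.]
side btn [ 625. -105.   29.] [648. -82.  10.]
```

View pics/crop1.png

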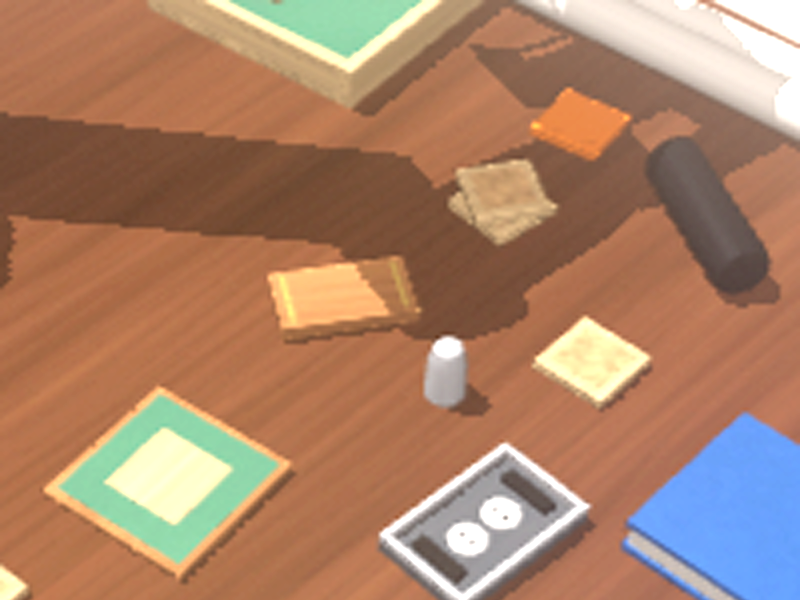

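View pics/wrist0.png

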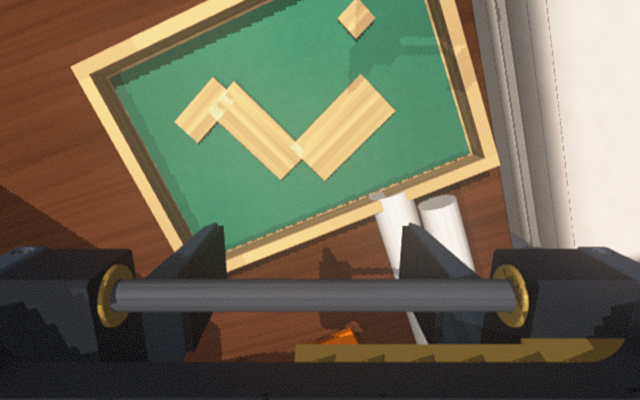

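Call:
send_rows([
  [[0,0,-0.1,1,1],[0,0,-0.1,1,1],[0,0,-0.1,1,1],[0,0,-0.1,1,1],[0,0,-0.1,1,1]],
])

```text
time_s: 0.57
ee_pos: [167.5, 549.8, 233.8]
ee_rot: [-180.0, 0.0, 128.3]
force: [-0.2, 0.2, -0.9]
gripper_width: 91.8
gripper_force: 0.0
```

Call:
send_rows([
  [[0,0,-0.1,1,1],[0,0,-0.1,1,1],[0,0,-0.1,1,1],[0,0,-0.1,1,1],[0,0,0,1,1]],
])

```text
time_s: 0.98
ee_pos: [167.7, 550.3, 250.5]
ee_rot: [180.0, -0.1, 94.0]
force: [0.1, -0.5, 0.2]
gripper_width: 91.1
gripper_force: 0.0
```

Call:
send_rows([
  [[0,0,0,0.63,1],[-0.7,0.63,0,0,1],[-0.7,0.63,0,0,1],[-0.7,0.63,0,0,1],[-0.7,0.63,0,0,1]],
])

```text
time_s: 1.4
ee_pos: [268.9, 436.6, 249.6]
ee_rot: [-180.0, 0.0, 90.0]
force: [-0.3, 0.7, -0.0]
gripper_width: 91.1
gripper_force: 0.0
```

Call:
send_rows([
  [[-0.7,0.63,0,0,1],[-0.7,0.63,0,0,1],[-0.7,0.63,0,0,1],[-0.7,0.63,0,0,1],[-0.7,0.63,0,0,1]],
])

```text
time_s: 1.82
ee_pos: [395.0, 296.2, 249.8]
ee_rot: [-180.0, -0.0, 90.0]
force: [0.2, -0.2, 0.8]
gripper_width: 91.2
gripper_force: 0.0
```

Call:
send_rows([
  [[-0.7,0.63,0,0,1],[-0.7,0.63,0,0,1],[-0.7,0.63,0,0,1],[-0.7,0.63,0,0,1],[-0.7,0.63,0,0,1]],
])

```text
time_s: 2.23
ee_pos: [521.0, 156.1, 249.8]
ee_rot: [-180.0, -0.0, 90.0]
force: [0.5, 0.1, 0.1]
gripper_width: 91.1
gripper_force: 0.0
```

Call:
send_rows([
  [[0,0,0,0,1],[0,0,0,0,1]],
])

```text
time_s: 2.4
ee_pos: [520.9, 156.4, 249.2]
ee_rot: [-179.9, 0.0, 89.8]
force: [-0.3, 0.2, 0.4]
gripper_width: 91.4
gripper_force: 0.0
```

```bash
cat >> h.py <<'E'
def cloud(f):
    d=f['depth'];v,u=np.mgrid[:400,:640]
    r=np.stack([u,v,np.ones_like(u)],-1)@np.linalg.inv(f['intrinsics']).T
    T=f['cam_to_world'];P=(r*d[...,None])@T[:3,:3].T+T[:3,3]
    P[d<=0]=np.nan
    return P
def blobs(f,zlo=5,zhi=26,vmax=228,amin=60):
    """connected regions with height zlo..zhi: pixel centre, world min-area rectangle"""
    P=cloud(f);m=((P[...,2]>zlo)&(P[...,2]<zhi)).astype(np.uint8);m[vmax:]=0
    m=cv2.morphologyEx(m,cv2.MORPH_OPEN,np.ones((3,3)))
    n,l,s,c=cv2.connectedComponentsWithStats(m)
    for i in range(1,n):
        if s[i,4]<amin: continue
        q=P[l==i];zt=np.percentile(q[:,2],70);top=q[abs(q[:,2]-zt)<4]
        (x,y),(a,b),t=cv2.minAreaRect(top[:,:2].astype(np.float32))
        rgb=f['pixels'][l==i].mean(0).astype(int)
        print('px',c[i].round(),'ctr %.1f %.1f size %.0f x %.0f ang %.1f z %.1f'%(x,y,a,b,t,zt),rgb, 'EDGE' if s[i,1]==0 or s[i,1]+s[i,3]>=vmax else '')
E
python3 - <<'E'
from h import *
f=grab('wrist','w1'); np.savez('pics/w1',**f)
P=cloud(f); t=P[100:200:10,100:300:20,2]; print(np.nanmedian(P[...,2]))
blobs(f)
E
```

```text
2.075729676834783
px [373.  43.] ctr 588.6 294.9 size 64 x 64 ang 1.2 z 10.3 [254 253 215] 
px [488.  93.] ctr 717.0 240.8 size 3 x 134 ang 1.0 z 14.9 [163 165 177] 
px [209. 122.] ctr 404.1 211.2 size 110 x 64 ang 55.7 z 14.1 [225 159  94] 
px [410. 190.] ctr 638.5 130.2 size 92 x 83 ang 86.9 z 13.5 [188 187 190] EDGE
```

View pics/w1.png

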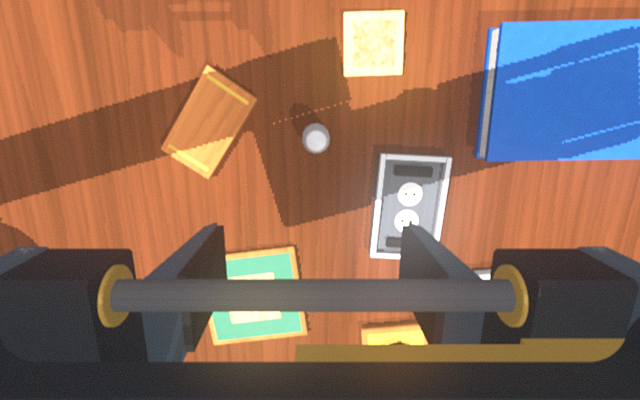

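Call:
send_rows([
  [[-1,0,0,0,1],[-1,0,0,0,1],[-1,0,0,0,1],[-1,0,0,0,1],[-1,0,0,0,1]],
])

```text
time_s: 2.87
ee_pos: [519.1, -42.0, 250.1]
ee_rot: [180.0, -0.0, 90.1]
force: [0.9, -0.6, -0.1]
gripper_width: 91.0
gripper_force: 0.0
```

Call:
send_rows([
  [[-1,0,0,0,1],[-0.5,0,0,0,1],[0,0,0,0,1],[0,0,0,0,1]],
])

```text
time_s: 3.2
ee_pos: [519.6, -101.4, 249.9]
ee_rot: [-180.0, -0.1, 89.9]
force: [0.4, -0.2, 0.7]
gripper_width: 91.0
gripper_force: 0.0
```

```bash
python3 - <<'E'
from h import *
f=grab('wrist','w2'); np.savez('pics/w2',**f)
blobs(f,5,40)
E
```

```text
px [421.  17.] ctr 634.9 63.4 size 32 x 83 ang 87.3 z 16.0 [108 108 111] EDGE
px [242.  88.] ctr 442.0 -11.7 size 130 x 130 ang 7.2 z 8.4 [192 215 163] 
px [530.  75.] ctr 758.5 4.4 size 170 x 45 ang 4.9 z 18.7 [195 192 190] 
px [409. 166.] ctr 634.6 -97.4 size 90 x 90 ang 5.3 z 13.1 [217 183 108] 
px [230. 218.] ctr 416.7 -159.2 size 24 x 65 ang 88.8 z 10.3 [249 236 175] EDGE
px [478. 224.] ctr 723.5 -165.6 size 31 x 4 ang 4.7 z 20.8 [164 153 146] EDGE
```

View pics/w2.png

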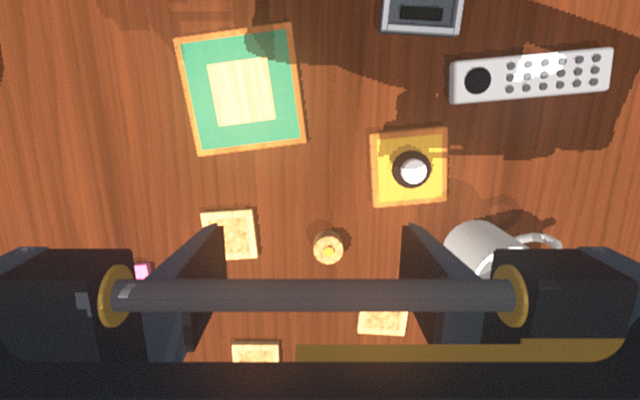

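w1 shows mat D at px (373,43), the cover at (209,122) and the socket at (410,205). w2 shows the board at (242,88), the button at (412,170) and mat A at (232,235). Next I'll view the far right, then the socket.

Call:
send_rows([
  [[-1,0,0,0,1],[-1,0,0,0,1],[-1,0,0,0,1],[-1,0,0,0,1],[-1,0,0,0,1]],
])

```text
time_s: 3.67
ee_pos: [520.7, -301.2, 250.1]
ee_rot: [180.0, -0.1, 90.2]
force: [0.5, 0.4, -0.2]
gripper_width: 91.1
gripper_force: 0.0
```

Call:
send_rows([
  [[-1,0,0,0,1],[-1,0,0,0,1],[-1,0,0,0,1],[0,0,0,0,1],[0,0,0,0,1]],
])

```text
time_s: 4.08
ee_pos: [520.6, -421.6, 248.9]
ee_rot: [-180.0, -0.1, 90.0]
force: [-0.1, 1.0, -0.9]
gripper_width: 91.2
gripper_force: 0.0
```

```bash
python3 - <<'E'
from h import *
f=grab('wrist','w3'); np.savez('pics/w3',**f)
blobs(f,5,75)
g=grab('scene'); blobs(g,5,26,vmax=400)
E
```

```text
px [85. 24.] ctr 280.6 -263.3 size 65 x 49 ang 3.2 z 10.0 [252 204 237] EDGE
px [506.   1.] ctr 724.6 -242.9 size 2 x 24 ang 87.3 z 15.2 [158 154 148] EDGE
px [398.  52.] ctr 614.9 -291.9 size 64 x 64 ang 85.9 z 10.3 [253 237 170] 
px [242. 127.] ctr 441.9 -371.8 size 64 x 64 ang 90.0 z 10.3 [252 235 168] 
px [543. 173.] ctr 772.9 -415.1 size 112 x 46 ang 61.4 z 57.7 [37 35 31] EDGE
px [368. 203.] ctr 585.9 -450.5 size 43 x 61 ang 89.6 z 64.9 [225 211 123] EDGE
px [29. 11.] ctr -1185.0 -48.2 size 291 x 57 ang 89.9 z 18.6 [194 183 173] EDGE
px [506.   4.] ctr 321.7 1460.6 size 114 x 22 ang 1.8 z 18.3 [140 131 122] EDGE
px [538.  15.] ctr 475.0 1464.2 size 164 x 34 ang 13.4 z 20.2 [135 126 117] 
px [329.  66.] ctr 87.8 561.9 size 204 x 298 ang 5.2 z 16.2 [129 145 116] 
px [330.  91.] ctr 207.0 463.8 size 273 x 121 ang 60.2 z 20.0 [129 107  81] 
px [284.  82.] ctr 40.5 371.8 size 77 x 8 ang 5.8 z 20.8 [133 110  81] 
px [378.  83.] ctr 290.0 604.5 size 79 x 8 ang 2.2 z 20.7 [147 136 127] 
px [397.  92.] ctr 373.9 608.7 size 74 x 11 ang 3.3 z 20.7 [147 136 127] 
px [385. 110.] ctr 402.4 5
[... 774 characters left out ...]
z 10.2 [220 143 166] 
px [428. 235.] ctr 815.2 175.0 size 190 x 7 ang 0.9 z 16.4 [120 117 122] 
px [230. 228.] ctr 416.8 -183.0 size 67 x 65 ang 4.0 z 10.3 [193 159 116] 
px [307. 256.] ctr 634.5 -98.9 size 89 x 90 ang 5.2 z 12.9 [122  93  56] 
px [370. 260.] ctr 758.8 3.8 size 169 x 46 ang 4.5 z 18.1 [181 175 171] 
px [257. 256.] ctr 544.5 -192.3 size 24 x 38 ang 35.0 z 23.6 [162 129  90] 
px [178. 276.] ctr 441.4 -372.7 size 65 x 64 ang 0.9 z 10.3 [203 168 124] 
px [245. 299.] ctr 614.6 -292.6 size 64 x 66 ang 88.6 z 10.3 [203 169 124] 
px [108. 375.] ctr 543.7 -618.9 size 84 x 138 ang 25.1 z 18.8 [131 108  78] EDGE
px [186. 346.] ctr 614.1 -465.9 size 48 x 12 ang 79.8 z 19.0 [103  98  97]
```

Call:
send_rows([
  [[0.42,-0.65,0.6,0,1],[0.42,-0.65,0.6,0,1],[0.42,-0.65,0.6,0,1],[0,0,1,0,1],[0,0,1,0,1]],
])

```text
time_s: 4.6
ee_pos: [442.0, -368.8, 99.2]
ee_rot: [179.8, 0.1, 90.1]
force: [0.1, -0.7, -0.6]
gripper_width: 91.5
gripper_force: 0.0
```

Call:
send_rows([
  [[0,0,1,0,1],[0,0,0.8,0,1],[0,0,0.4,0,1],[0,0,0.17,0,1],[0,0,0,0,1]],
])

```text
time_s: 5.02
ee_pos: [441.9, -369.4, 2.5]
ee_rot: [-179.9, -0.1, 90.1]
force: [0.1, -0.6, -0.6]
gripper_width: 91.0
gripper_force: 0.0
```

Call:
send_rows([
  [[0,0,0,0,0],[0,0,0,0,0],[0,0,0,0,0],[0,0,0,0,0],[0,0,0,0,0]],
], squeeze=20)

```text
time_s: 5.43
ee_pos: [442.3, -372.1, 4.2]
ee_rot: [179.9, 0.1, 90.0]
force: [0.1, 0.5, 4.1]
gripper_width: 63.8
gripper_force: 20.0
```

Call:
send_rows([
  [[0,0,-0.95,0,0],[0,0,-1,0,0],[1,0,0,0,0],[1,0,0,0,0],[1,0,0,0,0]],
])

```text
time_s: 5.85
ee_pos: [442.0, -251.1, 82.1]
ee_rot: [179.9, 0.1, 89.8]
force: [0.3, 1.0, -0.1]
gripper_width: 63.9
gripper_force: 20.0
```

Call:
send_rows([
  [[1,0,0,0,0],[1,0,0,0,0],[1,0,0,0,0],[1,0,0,0,0],[1,0,0,0,0]],
])

```text
time_s: 6.27
ee_pos: [441.7, -50.1, 81.6]
ee_rot: [179.9, -0.0, 89.9]
force: [1.0, 0.5, -1.2]
gripper_width: 63.9
gripper_force: 20.0
```

Call:
send_rows([
  [[1,0,0,0,0],[0,0,0,-0.55,0],[0,0,0.7,-0.5,0],[0,0,0.7,0,0],[0,0,0.2,0,0]],
])

```text
time_s: 6.68
ee_pos: [439.9, -11.2, 14.9]
ee_rot: [-179.7, -0.1, 97.2]
force: [-1.7, 0.6, -0.2]
gripper_width: 64.1
gripper_force: 20.0
```

Call:
send_rows([
  [[0,0,0.14,0,0],[0,0,0,0,0],[0,0,0,0,0]],
])

```text
time_s: 6.93
ee_pos: [442.8, -12.0, 12.2]
ee_rot: [179.9, 0.0, 97.1]
force: [-0.2, -0.4, 0.3]
gripper_width: 64.0
gripper_force: 20.0
```

Call:
send_rows([
  [[0,0,0,0,1],[0,0,0,0,1],[0,0,0,0,1],[0,0,-1,0,1],[0,0,-1,0.55,1]],
])

```text
time_s: 7.35
ee_pos: [440.2, -11.7, 91.0]
ee_rot: [-179.7, -0.0, 93.3]
force: [1.7, -0.5, -0.6]
gripper_width: 90.8
gripper_force: 0.0
```

Call:
send_rows([
  [[0,0,-0.7,0.5,1],[-1,0,-0.3,0,1],[-1,0,-0.3,0,1],[-1,0,-0.3,0,1],[-1,0,-0.3,0,1]],
])

```text
time_s: 7.77
ee_pos: [441.7, -172.8, 168.7]
ee_rot: [179.9, 0.0, 90.0]
force: [1.4, 0.8, 0.1]
gripper_width: 91.2
gripper_force: 0.0
```

Call:
send_rows([
  [[-1,0,-0.3,0,1],[-1,0,-0.3,0,1],[-0.5,0,-0.2,0,1],[0,0,0,0,1],[0,0,0,0,1]],
])

```text
time_s: 8.18
ee_pos: [441.7, -271.8, 199.5]
ee_rot: [180.0, -0.0, 89.8]
force: [-0.3, 0.0, -0.5]
gripper_width: 91.4
gripper_force: 0.0
```

```bash
python3 - <<'E'
from h import *
f=grab('wrist','w4'); blobs(f,5,40); print()
g=grab('scene'); blobs(g,5,26,vmax=400,amin=300)
E
```

```text
px [517.  22.] ctr 636.2 -123.8 size 92 x 41 ang 1.9 z 12.7 [175 131  68] EDGE
px [285.  88.] ctr 417.2 -182.1 size 64 x 64 ang 4.2 z 10.3 [254 239 174] 
px [575. 109.] ctr 701.1 -203.0 size 77 x 30 ang 87.8 z 30.1 [142 137 132] 
px [412. 103.] ctr 539.3 -195.6 size 35 x 35 ang 4.5 z 24.9 [212 174 111] 
px [636. 122.] ctr 758.9 -218.4 size 19 x 3 ang 65.5 z 21.2 [182 175 169] 
px [155. 163.] ctr 280.2 -255.0 size 65 x 64 ang 4.4 z 10.2 [253 225 247] 
px [474. 196.] ctr 614.5 -291.9 size 64 x 65 ang 86.1 z 10.5 [250 233 167] EDGE

px [30. 11.] ctr -1177.3 -54.9 size 56 x 282 ang 2.3 z 18.5 [194 184 174] EDGE
px [329.  66.] ctr 86.6 563.0 size 205 x 300 ang 5.6 z 16.1 [129 145 115] 
px [214. 132.] ctr 48.8 14.8 size 171 x 118 ang 89.8 z 12.2 [87 90 77] 
px [365. 129.] ctr 417.1 385.7 size 65 x 67 ang 57.2 z 19.3 [191 159 118] 
px [325. 153.] ctr 403.7 209.7 size 110 x 69 ang 56.4 z 13.6 [166 117  74] 
px [387. 170.] ctr 587.9 292.6 size 65 x 64 ang 4.0 z 10.1 [199 165 123] 
px [495. 179.] ctr 841.6 496.2 size 143 x 63 ang 59.5 z 19.3 [136  95  66] 
px [283. 200.] ctr 441.2 -13.2 size 121 x 96 ang 70.1 z 15.4 [121 122  91] 
px [360. 211.] ctr 636.9 110.0 size 132 x 84 ang 87.2 z 13.9 [122 118 118] 
px [180. 215.] ctr 280.2 -255.0 size 66 x 64 ang 3.1 z 10.3 [221 144 168] 
px [230. 227.] ctr 417.1 -182.4 size 67 x 64 ang 3.6 z 10.2 [200 165 121] 
px [307. 256.] ctr 635.6 -99.4 size 90 x 91 ang 5.9 z 12.8 [123  94  57] 
px [370. 260.] ctr 759.3 2.5 size 169 x 47 ang 5.2 z 18.2 [183 177 174] 
px [245. 299.] ctr 615.1 -292.7 size 65 x 66 ang 85.8 z 10.5 [202 168 123] 
px [108. 375.] ctr 544.5 -619.7 size 85 x 136 ang 23.9 z 18.7 [131 108  78] EDGE
```

Call:
send_rows([
  [[0.75,-0.21,0.6,0,1],[0.75,-0.21,0.6,0,1],[0.74,-0.21,0.6,0,1],[0,0,1,-0.61,1],[0,0,1,0,1]],
])

```text
time_s: 8.7
ee_pos: [416.3, -178.6, 47.0]
ee_rot: [179.9, 0.0, 94.5]
force: [0.1, -1.0, -0.8]
gripper_width: 91.0
gripper_force: 0.0
```

Call:
send_rows([
  [[0,0,0.7,0,1],[0,0,0.3,0,1],[0,0,0.11,0,1],[0,0,0,0,1],[0,0,0,0,0]],
])

```text
time_s: 9.12
ee_pos: [417.2, -181.0, 3.5]
ee_rot: [180.0, 0.0, 94.2]
force: [0.4, 0.4, -0.1]
gripper_width: 86.8
gripper_force: 0.0
```

Call:
send_rows([
  [[0,0,0,0,0],[0,0,0,0,0],[0,0,0,0,0],[0,0,-0.5,0,0],[0,0,-1,0,0]],
])

```text
time_s: 9.53
ee_pos: [413.9, -180.3, 60.9]
ee_rot: [-179.6, -0.3, 94.1]
force: [1.0, -0.3, -0.4]
gripper_width: 53.9
gripper_force: 0.0
```

The opening reads 53.9 mm with no grip force, so the mat is not held. I'll stop and look.

```bash
python3 - <<'E'
from h import *
print(env.state()['gripper_width'],env.state()['ee_pos'])
f=grab('wrist','w5')
g=grab('scene','s5'); blobs(g,4,90,vmax=400,amin=200)
a=g['pixels'][160:300,160:360]; a=cv2.resize(a,(400,280))
cv2.imwrite('pics/c5.png',np.vstack([a,cv2.resize(f['pixels'],(400,250))])[:,:,::-1])
E
```

```text
53.900879725027785 [ 413.89813002 -180.29289822   60.90370157]
px [24.  9.] ctr -1205.3 -70.7 size 220 x 76 ang 87.0 z 32.4 [193 183 173] EDGE
px [538.   8.] ctr 483.7 1479.3 size 212 x 83 ang 32.8 z 54.1 [133 124 116] EDGE
px [368.  80.] ctr 341.5 572.9 size 733 x 350 ang 6.0 z 35.0 [167 163 141] 
px [416. 133.] ctr 557.8 473.5 size 37 x 153 ang 61.0 z 42.1 [74 61 56] 
px [175. 137.] ctr 1.2 -78.8 size 65 x 212 ang 84.6 z 12.0 [130 137 120] 
px [365. 129.] ctr 415.6 386.3 size 65 x 70 ang 58.9 z 19.0 [192 160 118] 
px [325. 153.] ctr 404.2 209.3 size 109 x 69 ang 56.3 z 13.7 [161 112  71] 
px [497. 174.] ctr 850.8 490.4 size 100 x 24 ang 48.2 z 54.3 [137 108  85] 
px [387. 170.] ctr 587.5 292.8 size 66 x 66 ang 2.0 z 9.9 [199 165 122] 
px [282. 200.] ctr 442.4 -14.7 size 128 x 128 ang 7.0 z 12.5 [127 131  98] 
px [441. 218.] ctr 812.4 240.8 size 202 x 144 ang 0.8 z 31.7 [ 74 108 163] 
px [360. 211.] ctr 636.3 110.6 size 132 x 84 ang 86.7 z 13.7 [117 112 112] 
px [180. 215.] ctr 279.4 -255.8 size 68 x 64 ang 1.7 z 10.0 [220 144 167] 
px [230. 228.] ctr 415.5 -182.6 size 67 x 64 ang 6.3 z 10.5 [162 132  96] 
px [306. 279.] ctr 740.0 -207.5 size 77 x 103 ang 83.8 z 48.2 [138 122 104] 
px [370. 261.] ctr 758.5 3.0 size 168 x 46 ang 4.8 z 18.2 [182 176 172] 
px [245. 299.] ctr 614.2 -292.8 size 64 x 67 ang 86.4 z 10.2 [202 168 123] 
px [179. 333.] ctr 585.6 -460.0 size 61 x 60 ang 66.4 z 64.0 [170 147  99] 
px [ 89. 360.] ctr 513.5 -623.8 size 200 x 177 ang 44.6 z 68.6 [138 109  71] EDGE
px [247. 384.] ctr 798.4 -432.1 size 99 x 71 ang 35.3 z 80.5 [63 59 58] EDGE
```

View pics/c5.png

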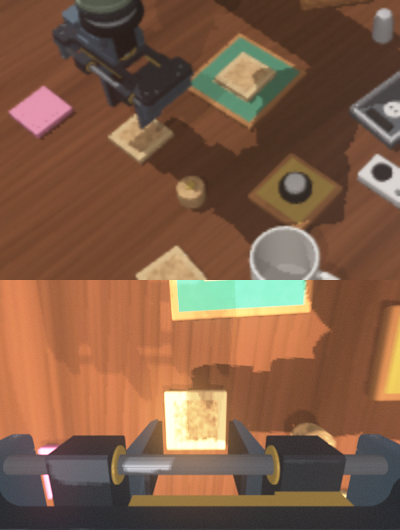

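The mat did not move: it is at (417,-182), at wrist px ~(195,420) in this crop. I lifted before the fingers had finished closing, so I'll redo the grasp with a longer close.

Call:
send_rows([
  [[0,0,0,0,1],[0,0,0,0,1],[0,0,0,0,1],[0,0,0,0,1],[0,0,0,0,1]],
])

```text
time_s: 10.05
ee_pos: [416.2, -181.3, 62.1]
ee_rot: [-179.9, -0.1, 94.2]
force: [0.4, -0.4, 0.2]
gripper_width: 76.5
gripper_force: 0.0
```

Call:
send_rows([
  [[0,0,0,0,1],[0,0,0.7,0,1],[0,0,0.5,0,1],[0,0,0.3,0,1],[0,0,0,0,1]],
])

```text
time_s: 10.47
ee_pos: [416.1, -181.2, 1.3]
ee_rot: [-179.9, -0.1, 94.2]
force: [-0.1, 0.4, -1.0]
gripper_width: 91.1
gripper_force: 0.0
```

Call:
send_rows([
  [[0,0,0,0,0],[0,0,0,0,0],[0,0,0,0,0],[0,0,0,0,0],[0,0,0,0,0]],
])

```text
time_s: 10.88
ee_pos: [416.8, -181.6, 3.2]
ee_rot: [180.0, 0.0, 94.2]
force: [-0.4, 0.3, 0.9]
gripper_width: 63.5
gripper_force: 20.0
```

Call:
send_rows([
  [[0,0,0,0,0],[0,0,-0.5,0,0],[0,0,-1,0,0],[0,0,-0.5,0,0],[0,0,0,0,0]],
])

```text
time_s: 11.3
ee_pos: [419.8, -182.9, 87.1]
ee_rot: [179.5, 0.3, 94.2]
force: [1.0, -0.1, 0.3]
gripper_width: 63.4
gripper_force: 20.0
```

```bash
cat > m.py <<'E'
import sys
from math import *
# m.py x y z yaw  X Y Z YAW : units in tool axes at yaw, then turn
x,y,z,w,X,Y,Z,W=map(float,sys.argv[1:]);c,s=cos(radians(w)),sin(radians(w))
print('dx %.2f dy %.2f dz %.2f turn %.2f'%((c*(X-x)+s*(Y-y))/40,(s*(X-x)-c*(Y-y))/40,(z-Z)/40,-(W-w)/6.8755))
E
python3 m.py 417.2 -182 83.2 94.2 442.3 -11.8 21.8 97.2
```

```text
dx 4.20 dy 0.94 dz 1.54 turn -0.44
```

Call:
send_rows([
  [[0.84,0.19,0,0,0],[0.84,0.19,0,0,0],[0.84,0.19,0,0,0],[0.84,0.19,0,0,0],[0.84,0.18,0,0,0]],
])

```text
time_s: 11.72
ee_pos: [441.5, -9.8, 82.3]
ee_rot: [-179.9, -0.0, 94.1]
force: [1.3, -0.3, -1.0]
gripper_width: 63.8
gripper_force: 20.0
```

Call:
send_rows([
  [[0,0,0.4,-0.44,0],[0,0,0.6,0,0],[0,0,0.4,0,0],[0,0,0.13,0,0],[0,0,0,0,0]],
])

```text
time_s: 12.13
ee_pos: [440.8, -11.0, 20.7]
ee_rot: [-179.8, -0.0, 97.2]
force: [-0.8, -0.8, -0.3]
gripper_width: 63.7
gripper_force: 20.0
```

Call:
send_rows([
  [[0,0,0,0,0],[0,0,0,0,0]],
])

```text
time_s: 12.3
ee_pos: [442.1, -11.4, 21.7]
ee_rot: [-180.0, -0.0, 97.2]
force: [0.2, 0.4, -0.7]
gripper_width: 63.9
gripper_force: 20.0
```

Call:
send_rows([
  [[0,0,0,0,1],[0,0,0,0,1],[0,0,0,0,1],[0,0,0,0,1],[0,0,-1,0,1]],
])

```text
time_s: 12.72
ee_pos: [437.3, -11.1, 57.1]
ee_rot: [-179.2, -0.1, 97.2]
force: [0.2, 0.2, -0.1]
gripper_width: 90.9
gripper_force: 0.0
```

Call:
send_rows([
  [[0,0,-1,0.55,1],[0,0,-1,0.5,1],[-0.8,0.48,-0.1,0,1],[-0.8,0.48,-0.1,0,1],[-0.8,0.48,-0.1,0,1]],
])

```text
time_s: 13.13
ee_pos: [500.5, -108.2, 155.4]
ee_rot: [179.8, 0.0, 90.0]
force: [0.5, 1.1, -0.3]
gripper_width: 90.9
gripper_force: 0.0
```

Call:
send_rows([
  [[-0.8,0.48,-0.1,0,1],[-0.8,0.48,-0.1,0,1],[-0.8,0.48,-0.1,0,1],[0,0,0,0,1],[0,0,0,0,1]],
])

```text
time_s: 13.55
ee_pos: [557.6, -204.8, 165.3]
ee_rot: [-180.0, -0.0, 89.8]
force: [0.5, -0.1, -0.4]
gripper_width: 91.1
gripper_force: 0.0
```

```bash
python3 - <<'E'
from h import *
f=grab('scene'); blobs(f,14,26,vmax=400,amin=100);print(); blobs(f,5,13,vmax=400,amin=200)
E
```

```text
px [327.  71.] ctr 106.6 527.8 size 200 x 91 ang 70.9 z 18.7 [200 176 135] 
px [365. 127.] ctr 417.2 385.0 size 66 x 67 ang 52.7 z 20.1 [200 167 123] 
px [495. 178.] ctr 841.9 496.0 size 142 x 60 ang 59.5 z 19.9 [143 100  69] 
px [370. 259.] ctr 758.9 3.5 size 169 x 45 ang 5.0 z 18.3 [171 165 162] 
px [255. 255.] ctr 540.4 -195.9 size 31 x 36 ang 50.9 z 24.1 [184 148 105] 
px [120. 345.] ctr 512.9 -568.4 size 69 x 15 ang 6.4 z 21.7 [171 143 105] 

px [387. 170.] ctr 587.9 293.2 size 65 x 67 ang 2.2 z 10.0 [200 166 123] 
px [359. 211.] ctr 633.6 111.1 size 107 x 69 ang 86.8 z 10.2 [88 84 83] 
px [180. 215.] ctr 280.4 -255.8 size 67 x 64 ang 5.0 z 10.1 [222 145 168] 
px [245. 299.] ctr 614.6 -292.4 size 64 x 65 ang 85.9 z 10.1 [204 169 125]
```

Call:
send_rows([
  [[-0.74,0.48,0.2,0,1],[-0.74,0.48,0.4,0,1],[-0.73,0.47,0.5,0,1],[0,0,0.9,0.58,1],[0,0,0.9,0,1]],
])

```text
time_s: 14.02
ee_pos: [615.2, -292.1, 49.5]
ee_rot: [179.8, 0.0, 85.8]
force: [-0.2, 1.2, 0.3]
gripper_width: 91.1
gripper_force: 0.0
```

Call:
send_rows([
  [[0,0,0.7,0,1],[0,0,0.3,0,1],[0,0,0.16,0,1],[0,0,0,0,1],[0,0,0,0,0]],
])

```text
time_s: 14.43
ee_pos: [615.4, -291.6, 5.1]
ee_rot: [179.9, 0.1, 86.0]
force: [0.4, 0.3, 0.3]
gripper_width: 86.9
gripper_force: 0.0
```

Call:
send_rows([
  [[0,0,0,0,0],[0,0,0,0,0],[0,0,0,0,0],[0,0,0,0,0],[0,0,0,0,0]],
])

```text
time_s: 14.85
ee_pos: [614.8, -292.0, 4.7]
ee_rot: [179.9, 0.0, 86.0]
force: [-1.6, 0.4, 5.4]
gripper_width: 63.5
gripper_force: 20.0
```

Call:
send_rows([
  [[0,0,-0.5,0,0],[0,0,-1,0,0],[0,0,-1,0,0],[0,0,-0.5,0,0],[0,0,0,0,0]],
])

```text
time_s: 15.27
ee_pos: [617.4, -293.3, 129.8]
ee_rot: [179.4, 0.2, 86.0]
force: [0.7, 0.0, -0.7]
gripper_width: 64.0
gripper_force: 20.0
```

```bash
python3 m.py 614.8 -292.2 123.2 86 442.3 -11.8 31.8 97.2
```

```text
dx 6.69 dy -4.79 dz 2.29 turn -1.63
```

Call:
send_rows([
  [[0.74,-0.53,0,0,0],[0.74,-0.53,0,0,0],[0.74,-0.53,0,0,0],[0.74,-0.53,0,0,0],[0.74,-0.53,0,0,0]],
])

```text
time_s: 15.68
ee_pos: [516.9, -135.2, 122.0]
ee_rot: [-179.9, -0.0, 85.9]
force: [-0.4, -0.0, -0.3]
gripper_width: 63.6
gripper_force: 20.0
```

Call:
send_rows([
  [[0.74,-0.53,0,0,0],[0.74,-0.53,0,0,0],[0.74,-0.53,0,0,0],[0.77,-0.55,0,0,0],[0,0,0.6,-0.8,0]],
])

```text
time_s: 16.1
ee_pos: [439.8, -7.5, 101.1]
ee_rot: [179.8, -0.1, 91.7]
force: [0.2, -0.8, -0.3]
gripper_width: 63.8
gripper_force: 20.0
```

Call:
send_rows([
  [[0,0,0.7,-0.83,0],[0,0,0.6,0,0],[0,0,0.3,0,0],[0,0,0.08,0,0],[0,0,0,0,0]],
])

```text
time_s: 16.52
ee_pos: [440.4, -11.2, 31.1]
ee_rot: [-179.8, -0.0, 97.2]
force: [0.3, 0.1, 0.0]
gripper_width: 64.0
gripper_force: 20.0
```

Call:
send_rows([
  [[0,0,0,0,0],[0,0,0,0,0]],
])

```text
time_s: 16.68
ee_pos: [441.6, -11.4, 31.7]
ee_rot: [-180.0, -0.0, 97.2]
force: [0.3, -0.8, 0.1]
gripper_width: 63.6
gripper_force: 20.0
```

Call:
send_rows([
  [[0,0,0,0,1],[0,0,0,0,1],[0,0,0,0,1],[0,0,0,0,1],[0,0,-0.9,0,1]],
])

```text
time_s: 17.1
ee_pos: [437.5, -11.2, 64.0]
ee_rot: [-179.3, -0.1, 97.2]
force: [0.9, -0.5, -0.9]
gripper_width: 90.7
gripper_force: 0.0
```

Call:
send_rows([
  [[0,0,-1,0.55,1],[0,0,-1,0.5,1],[0.85,0.21,-0.35,0,1],[0.85,0.21,-0.35,0,1],[0.85,0.21,-0.35,0,1]],
])

```text
time_s: 17.52
ee_pos: [467.5, 91.4, 191.8]
ee_rot: [179.9, -0.0, 89.9]
force: [1.0, -0.2, 0.1]
gripper_width: 91.2
gripper_force: 0.0
```

Call:
send_rows([
  [[0.85,0.21,-0.35,0,1],[0.85,0.21,-0.35,0,1],[0.85,0.21,-0.35,0,1],[0.85,0.21,-0.35,0,1],[0.95,0.22,-0.1,0,1]],
])

```text
time_s: 17.93
ee_pos: [510.6, 266.3, 252.7]
ee_rot: [179.8, -0.1, 90.0]
force: [1.2, -0.4, -0.4]
gripper_width: 91.0
gripper_force: 0.0
```

Call:
send_rows([
  [[0,0,0,0,1],[0,0,0,0,1]],
])

```text
time_s: 18.1
ee_pos: [509.7, 266.1, 249.7]
ee_rot: [-180.0, 0.0, 90.1]
force: [-0.6, -0.8, 0.7]
gripper_width: 91.2
gripper_force: 0.0
```

```bash
python3 - <<'E'
from h import *
f=grab('wrist','w6'); np.savez('pics/w6',**f); blobs(f,5,13);print(); blobs(f,13,26); print()
f=grab('scene'); blobs(f,33,45,vmax=400,amin=100);print(); blobs(f,5,15,vmax=400,amin=200)
E
```

```text
px [50. 15.] ctr 234.0 430.5 size 2 x 30 ang 5.6 z 10.4 [191 156 108] EDGE
px [597.  12.] ctr 811.7 435.9 size 2 x 49 ang 60.6 z 10.1 [186 120  73] EDGE
px [58. 44.] ctr 237.0 403.5 size 3 x 23 ang 6.6 z 10.5 [192 154 106] 
px [257.  40.] ctr 451.1 409.2 size 7 x 14 ang 59.7 z 10.0 [245 223 162] 
px [253.  85.] ctr 443.5 365.3 size 33 x 17 ang 83.8 z 10.0 [251 236 193] 
px [208.  88.] ctr 397.0 359.4 size 11 x 20 ang 82.4 z 10.1 [255 254 233] 
px [379. 145.] ctr 588.5 294.9 size 64 x 64 ang 1.2 z 10.3 [247 222 167] 
px [489. 145.] ctr 715.7 296.5 size 29 x 9 ang 78.7 z 9.2 [121 128 154] 
px [485. 169.] ctr 715.4 268.3 size 4 x 20 ang 1.0 z 9.0 [123 131 158] 
px [483. 191.] ctr 715.8 241.4 size 4 x 31 ang 2.1 z 9.2 [141 149 178] 
px [480. 216.] ctr 716.2 210.4 size 4 x 30 ang 0.5 z 8.9 [198 216 245] EDGE

px [ 9. 23.] ctr 190.9 424.8 size 28 x 39 ang 4.3 z 14.9 [172 244 203] EDGE
px [47. 27.] ctr 235.5 417.4 size 3 x 51 ang 5.1 z 22.2 [188 154 105] EDGE
px [615.   8.] ctr 818.3 435.1 size 20 x 51 ang 88.9 z 19.9 [248 205 121] EDGE
px [225.  58.] ctr 418.0 387.5 size 64 x 64 ang 57.2 z
[... 599 characters left out ...]
z 37.9 [201 168 124] 
px [182. 340.] ctr 605.9 -466.5 size 62 x 25 ang 70.8 z 40.5 [124 119 117] 
px [ 61. 366.] ctr 475.5 -682.1 size 38 x 136 ang 49.0 z 40.9 [120  97  70] EDGE

px [197. 135.] ctr 4.0 -2.0 size 208 x 207 ang 0.1 z 11.7 [110 114  99] 
px [326. 154.] ctr 403.4 210.2 size 111 x 68 ang 56.0 z 13.3 [150 104  65] 
px [388. 170.] ctr 588.7 293.3 size 65 x 66 ang 0.3 z 10.0 [158 128  94] 
px [361. 210.] ctr 634.4 114.1 size 121 x 70 ang 86.7 z 10.8 [124 120 120] 
px [288. 209.] ctr 472.9 -18.2 size 70 x 108 ang 7.1 z 8.8 [106 126  96] 
px [180. 215.] ctr 280.7 -256.1 size 65 x 63 ang 4.3 z 10.5 [222 145 168] 
px [307. 256.] ctr 635.1 -99.2 size 89 x 91 ang 5.4 z 12.2 [188 148  88]
```

View pics/w6.png

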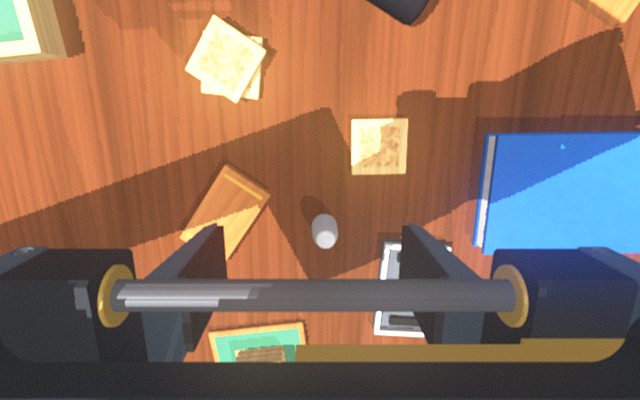

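w6 shows mat5 at px (225,58) rotated on mat4, mat D at (379,146), and the cover at (228,205). I'll pick mat D next.

Call:
send_rows([
  [[0.25,0.65,0.5,0,1],[0.25,0.66,0.7,0,1],[0.26,0.66,0.8,0,1],[0,0,1,-0.17,1],[0,0,1,0,1]],
])

```text
time_s: 18.62
ee_pos: [589.2, 293.1, 89.6]
ee_rot: [179.9, -0.0, 91.0]
force: [0.3, -0.8, -2.1]
gripper_width: 91.2
gripper_force: 0.0
```

Call:
send_rows([
  [[0,0,1,0,1],[0,0,0.7,0,1],[0,0,0.35,0,1],[0,0,0.11,0,1],[0,0,0,0,1]],
])

```text
time_s: 19.03
ee_pos: [587.1, 292.9, 3.5]
ee_rot: [-179.8, 0.1, 91.0]
force: [0.1, 0.3, -0.2]
gripper_width: 90.9
gripper_force: 0.0
```

Call:
send_rows([
  [[0,0,0,0,0],[0,0,0,0,0],[0,0,0,0,0],[0,0,0,0,0],[0,0,0,0,0]],
])

```text
time_s: 19.45
ee_pos: [588.4, 294.9, 5.9]
ee_rot: [179.9, -0.0, 91.1]
force: [-0.6, -0.5, 2.9]
gripper_width: 63.6
gripper_force: 20.0
```

Call:
send_rows([
  [[0,0,0,0,0],[0,0,-0.6,0,0],[0,0,-1,0,0],[0,0,-1,0,0],[0,0,-0.4,0,0]],
])

```text
time_s: 19.87
ee_pos: [590.2, 295.9, 130.4]
ee_rot: [179.5, -0.2, 91.1]
force: [0.9, 0.2, -0.5]
gripper_width: 63.7
gripper_force: 20.0
```

```bash
python3 m.py 588.7 295 123.2 91.2 442.3 -12 41.8 97.2
```

```text
dx -7.60 dy -3.82 dz 2.04 turn -0.87
```

Call:
send_rows([
  [[-0.84,-0.42,0,0,0],[-0.84,-0.42,0,0,0],[-0.84,-0.42,0,0,0],[-0.84,-0.42,0,0,0],[-0.84,-0.42,0,0,0]],
])

```text
time_s: 20.28
ee_pos: [506.0, 123.8, 124.6]
ee_rot: [180.0, 0.0, 91.2]
force: [0.3, -1.7, -0.6]
gripper_width: 63.7
gripper_force: 20.0
```

Call:
send_rows([
  [[-0.84,-0.42,0,0,0],[-0.84,-0.42,0,0,0],[-0.84,-0.42,0,0,0],[-0.87,-0.46,0,0,0],[0,0,0.4,-0.87,0]],
])

```text
time_s: 20.7
ee_pos: [439.4, -16.3, 110.4]
ee_rot: [179.9, 0.1, 97.0]
force: [-0.2, 1.0, -0.3]
gripper_width: 63.7
gripper_force: 20.0
```

Call:
send_rows([
  [[0,0,0.7,0,0],[0,0,0.6,0,0],[0,0,0.25,0,0],[0,0,0.08,0,0],[0,0,0,0,0]],
])

```text
time_s: 21.12
ee_pos: [440.4, -12.0, 43.3]
ee_rot: [-179.9, -0.0, 97.1]
force: [0.4, 0.2, -0.5]
gripper_width: 63.7
gripper_force: 20.0
```

Call:
send_rows([
  [[0,0,0,0,0],[0,0,0,0,0]],
])

```text
time_s: 21.28
ee_pos: [441.4, -11.8, 43.7]
ee_rot: [179.9, 0.0, 97.1]
force: [0.1, 0.3, 0.0]
gripper_width: 63.6
gripper_force: 20.0
```

```bash
python3 m.py 442.3 -12 42 97.2 418 387.5 13.3 57.2
```

```text
dx 9.98 dy 0.65 dz 0.72 turn 5.82
```

Call:
send_rows([
  [[0,0,0,0,1],[0,0,0,0,1],[0,0,0,0,1],[0,0,0,0,1],[0,0,-0.9,0,1]],
])

```text
time_s: 21.7
ee_pos: [436.7, -11.7, 75.2]
ee_rot: [-179.3, -0.1, 97.1]
force: [0.2, 0.2, -0.0]
gripper_width: 90.7
gripper_force: 0.0
```

Call:
send_rows([
  [[0,0,-0.6,0,1],[1,0.07,0,0,1],[1,0.07,0,0,1],[1,0.07,0,0,1],[1,0.07,0,0,1]],
])

```text
time_s: 22.12
ee_pos: [432.2, 149.7, 103.8]
ee_rot: [179.9, -0.0, 97.0]
force: [-0.2, -0.5, -0.1]
gripper_width: 90.8
gripper_force: 0.0
```

Call:
send_rows([
  [[1,0.07,0,0,1],[1,0.07,0,0,1],[1,0.07,0,0,1],[1,0.07,0,0,1],[1,0.07,0,0,1]],
])

```text
time_s: 22.53
ee_pos: [420.9, 350.5, 103.5]
ee_rot: [180.0, 0.0, 97.1]
force: [1.0, -1.8, 0.4]
gripper_width: 91.4
gripper_force: 0.0
```

Call:
send_rows([
  [[0.98,0.02,0,0,1],[0,0,0,1,1],[0,0,0,1,1],[0,0,0,1,1],[0,0,0,1,1]],
])

```text
time_s: 22.95
ee_pos: [417.1, 387.8, 103.1]
ee_rot: [-180.0, 0.0, 69.3]
force: [0.8, -0.2, 0.3]
gripper_width: 91.2
gripper_force: 0.0
```

Call:
send_rows([
  [[0,0,0,1,1],[0,0,0,0.82,1],[0,0,0,0,1]],
])

```text
time_s: 23.2
ee_pos: [417.4, 387.4, 103.3]
ee_rot: [-180.0, 0.0, 57.0]
force: [0.3, -0.5, -0.2]
gripper_width: 91.0
gripper_force: 0.0
```

```bash
python3 - <<'E'
from h import *
f=grab('wrist','w7'); blobs(f,13,26); print()
f=grab('scene'); blobs(f,42,52,vmax=400,amin=100);print(); blobs(f,13,26,vmax=400,amin=200)
E
```

```text
px [11. 10.] ctr 327.4 606.4 size 23 x 3 ang 1.7 z 22.1 [174 164 155] EDGE
px [349.  26.] ctr 507.1 478.4 size 1 x 26 ang 60.0 z 23.8 [47 38 36] 
px [311. 196.] ctr 422.7 394.8 size 47 x 64 ang 57.3 z 20.3 [244 222 157] EDGE
px [ 14. 214.] ctr 226.7 506.1 size 3 x 28 ang 6.9 z 21.1 [148 119  82] EDGE

px [281. 190.] ctr 443.0 -12.6 size 65 x 66 ang 6.2 z 47.8 [200 167 123] 

px [329.  71.] ctr 110.8 544.0 size 225 x 111 ang 80.4 z 18.5 [182 163 124] 
px [365. 127.] ctr 418.0 385.2 size 64 x 69 ang 58.8 z 19.6 [178 147 107] 
px [494. 178.] ctr 842.4 497.2 size 141 x 59 ang 58.5 z 19.8 [143 100  70] 
px [370. 259.] ctr 758.7 2.9 size 168 x 47 ang 5.2 z 18.6 [188 182 178] 
px [122. 351.] ctr 529.1 -573.1 size 26 x 98 ang 80.6 z 21.7 [158 132  96]
```

Call:
send_rows([
  [[0,0,0.8,0,1],[0,0,0.8,0,1],[0,0,0.4,0,1],[0,0,0.2,0,1],[0,0,0,0,1]],
])

```text
time_s: 23.72
ee_pos: [416.6, 386.6, 13.7]
ee_rot: [-179.9, 0.2, 57.2]
force: [0.1, 0.7, 0.0]
gripper_width: 91.3
gripper_force: 0.0
```

Call:
send_rows([
  [[0,0,0,0,0],[0,0,0,0,0],[0,0,0,0,0],[0,0,0,0,0],[0,0,0,0,0]],
])

```text
time_s: 24.13
ee_pos: [418.0, 387.9, 16.5]
ee_rot: [180.0, -0.1, 57.1]
force: [-0.6, -0.0, 2.8]
gripper_width: 63.7
gripper_force: 20.0
```

Call:
send_rows([
  [[0,0,0,0,0],[0,0,-0.6,0,0],[0,0,-1,0,0],[0,0,-1,0,0],[0,0,-0.2,0,0]],
])

```text
time_s: 24.55
ee_pos: [420.3, 390.0, 134.0]
ee_rot: [179.8, -0.7, 57.1]
force: [0.3, 1.1, 0.1]
gripper_width: 63.6
gripper_force: 20.0
```

```bash
python3 m.py 418 387.5 126 57.2 442.3 -12 51.8 97.2
```

```text
dx -8.07 dy 5.92 dz 1.85 turn -5.82
```

Call:
send_rows([
  [[-0.8,0.59,0,0,0],[-0.8,0.59,0,0,0],[-0.8,0.59,0,0,0],[-0.8,0.59,0,0,0],[-0.8,0.59,0,0,0]],
])

```text
time_s: 24.97
ee_pos: [429.1, 187.3, 127.3]
ee_rot: [180.0, 0.0, 57.2]
force: [1.2, -0.7, -0.8]
gripper_width: 63.4
gripper_force: 20.0
```

Call:
send_rows([
  [[-0.8,0.59,0,0,0],[-0.8,0.59,0,0,0],[-0.8,0.59,0,0,0],[-0.8,0.59,0,0,0],[-0.8,0.59,0,0,0]],
])

```text
time_s: 25.38
ee_pos: [441.3, -11.3, 127.4]
ee_rot: [180.0, -0.0, 57.1]
force: [1.4, 0.4, -0.9]
gripper_width: 63.6
gripper_force: 20.0
```

Call:
send_rows([
  [[-0.07,0.02,0,-1,0],[0,0,0,-1,0],[0,0,0,-1,0],[0,0,0,-1,0],[0,0,0,-1,0]],
])

```text
time_s: 25.8
ee_pos: [440.7, -12.5, 127.2]
ee_rot: [-180.0, -0.0, 91.8]
force: [-0.1, -0.2, 0.2]
gripper_width: 63.5
gripper_force: 20.0
```

Call:
send_rows([
  [[0,0,0.4,-0.82,0],[0,0,0.7,0,0],[0,0,0.5,0,0],[0,0,0.2,0,0],[0,0,0.04,0,0]],
])

```text
time_s: 26.22
ee_pos: [439.2, -12.2, 52.9]
ee_rot: [-179.7, -0.0, 97.1]
force: [-5.5, 0.0, 10.0]
gripper_width: 63.3
gripper_force: 20.0
```

Call:
send_rows([
  [[0,0,0,0,0],[0,0,0,0,0]],
])

```text
time_s: 26.38
ee_pos: [441.3, -12.2, 54.0]
ee_rot: [180.0, 0.0, 97.1]
force: [0.8, 0.4, -0.0]
gripper_width: 64.0
gripper_force: 20.0
```

```bash
python3 m.py 442.3 -12 52 97.2 430 290 200 97.2
```

```text
dx 7.53 dy 0.64 dz -3.70 turn -0.00
```

Call:
send_rows([
  [[0,0,0,0,1],[0,0,0,0,1],[0,0,0,0,1],[0,0,0,0,1],[0,0,-0.9,0,1]],
])

```text
time_s: 26.8
ee_pos: [436.6, -12.0, 85.6]
ee_rot: [-179.3, -0.1, 97.1]
force: [0.3, 1.1, -0.5]
gripper_width: 90.4
gripper_force: 0.0
```

Call:
send_rows([
  [[0,0,-0.8,0,1],[0.95,0.08,-0.25,0,1],[0.95,0.08,-0.25,0,1],[0.95,0.08,-0.25,0,1],[0.95,0.08,-0.25,0,1]],
])

```text
time_s: 27.22
ee_pos: [434.6, 141.6, 162.7]
ee_rot: [179.9, -0.0, 97.1]
force: [1.5, 0.7, -0.5]
gripper_width: 91.2
gripper_force: 0.0
```

Call:
send_rows([
  [[0.95,0.08,-0.25,0,1],[0.95,0.08,-0.25,0,1],[0.95,0.08,-0.25,0,1],[0.88,0.09,-0.25,0,1],[0,0,0,0,1]],
])

```text
time_s: 27.63
ee_pos: [430.4, 296.3, 203.8]
ee_rot: [179.7, -0.3, 97.4]
force: [1.2, 1.0, 0.4]
gripper_width: 91.3
gripper_force: 0.0
```

```bash
python3 - <<'E'
from h import *
print(env.state()['ee_pos'])
f=grab('wrist','w8'); np.savez('pics/w8',**f); blobs(f,5,26); print()
f=grab('scene','s8'); blobs(f,53,66,vmax=400,amin=100);print(); blobs(f,5,26,vmax=400,amin=250)
E
```

```text
[430.40451014 296.27557425 203.83275409]
px [45. 18.] ctr 166.6 416.2 size 87 x 32 ang 6.7 z 15.0 [175 247 210] EDGE
px [118.  29.] ctr 235.4 414.6 size 48 x 10 ang 85.0 z 19.5 [186 153 103] EDGE
px [467.  37.] ctr 558.8 449.1 size 2 x 107 ang 60.4 z 23.3 [52 46 47] EDGE
px [13. 53.] ctr 141.3 382.4 size 20 x 0 ang 6.0 z 20.9 [224 188 127] 
px [47. 54.] ctr 173.6 385.6 size 22 x 0 ang 5.6 z 21.3 [225 190 127] 
px [312.  92.] ctr 421.6 383.3 size 64 x 64 ang 83.6 z 10.3 [254 252 217] 
px [290. 217.] ctr 414.9 258.2 size 66 x 33 ang 7.4 z 14.2 [213 143  84] EDGE
px [573. 214.] ctr 716.1 294.8 size 28 x 8 ang 76.5 z 15.9 [168 172 188] EDGE

px [280. 188.] ctr 442.6 -15.4 size 67 x 66 ang 7.1 z 58.2 [202 167 123] 
px [176. 329.] ctr 588.0 -460.6 size 55 x 56 ang 74.8 z 64.6 [205 173  96] 
px [106. 323.] ctr 472.1 -561.6 size 105 x 20 ang 37.1 z 61.7 [159 132  96] 
px [ 56. 357.] ctr 467.1 -677.6 size 49 x 161 ang 41.9 z 62.1 [116  95  68] EDGE
px [114. 373.] ctr 575.3 -606.2 size 19 x 59 ang 10.2 z 62.4 [51 76 58] 

px [31. 11.] ctr -1178.8 -62.8 size 273 x 54 ang 89.6 z 18.9 [195 185 17
[... 218 characters left out ...]
 z 18.9 [125 102  75] 
px [197. 134.] ctr 4.6 -2.6 size 209 x 207 ang 0.2 z 12.4 [107 111  96] 
px [325. 153.] ctr 403.2 210.4 size 110 x 69 ang 56.4 z 13.6 [144  99  63] 
px [495. 179.] ctr 842.8 496.1 size 142 x 63 ang 58.1 z 19.3 [136  95  66] 
px [286. 207.] ctr 460.3 -12.1 size 93 x 128 ang 7.6 z 9.7 [112 121  91] 
px [360. 211.] ctr 636.4 110.3 size 131 x 85 ang 87.3 z 13.7 [129 124 124] 
px [180. 215.] ctr 280.5 -255.7 size 65 x 65 ang 4.8 z 10.1 [222 145 168] 
px [307. 256.] ctr 635.4 -98.5 size 90 x 90 ang 5.7 z 12.9 [175 138  84] 
px [370. 260.] ctr 758.6 3.1 size 168 x 47 ang 4.7 z 18.3 [184 178 174] 
px [108. 375.] ctr 545.0 -618.2 size 83 x 138 ang 26.4 z 18.3 [130 107  78] EDGE
```

```bash
python3 m.py 430 290 200 97.2 421.6 383.3 3.2 83.6;python3 m.py 421.6 383.3 126 83.6 442.3 -11.5 62 97.2
```

```text
dx 2.34 dy 0.08 dz 4.92 turn 1.98
dx -9.75 dy 1.61 dz 1.60 turn -1.98
```

Call:
send_rows([
  [[0.78,0.03,0.5,0,1],[0.78,0.03,0.7,0,1],[0.78,0.02,0.8,0,1],[0,0,0.9,1,1],[0,0,0.9,0.98,1]],
])

```text
time_s: 28.15
ee_pos: [421.3, 380.5, 50.7]
ee_rot: [180.0, -0.0, 83.2]
force: [0.4, -0.3, 0.5]
gripper_width: 91.0
gripper_force: 0.0
```

Call:
send_rows([
  [[0,0,0.6,0,1],[0,0,0.35,0,1],[0,0,0.17,0,1],[0,0,0,0,1],[0,0,0,0,0]],
])

```text
time_s: 28.57
ee_pos: [421.8, 380.1, 7.8]
ee_rot: [180.0, -0.0, 83.4]
force: [0.6, -0.1, 0.2]
gripper_width: 86.8
gripper_force: 0.0
```

Call:
send_rows([
  [[0,0,0,0,0],[0,0,0,0,0],[0,0,0,0,0],[0,0,0,0,0],[0,0,0,0,0]],
])

```text
time_s: 28.98
ee_pos: [421.6, 381.2, 8.3]
ee_rot: [179.9, -0.1, 83.5]
force: [-0.5, -0.9, 4.8]
gripper_width: 63.6
gripper_force: 20.0
```

Call:
send_rows([
  [[0,0,-0.6,0,0],[0,0,-1,0,0],[0,0,-1,0,0],[0,0,-0.47,0,0],[0,0,0,0,0]],
])

```text
time_s: 29.4
ee_pos: [423.7, 383.1, 135.6]
ee_rot: [179.6, -0.5, 83.5]
force: [0.6, -0.1, -0.1]
gripper_width: 63.3
gripper_force: 20.0
```

Call:
send_rows([
  [[0,0,0,0,0],[0,0,0,0,0]],
])

```text
time_s: 29.57
ee_pos: [420.4, 380.2, 129.0]
ee_rot: [-179.9, 0.1, 83.5]
force: [-0.4, -0.5, -0.9]
gripper_width: 63.2
gripper_force: 20.0
```

Call:
send_rows([
  [[0,0,0,0,0]],
])

```text
time_s: 29.65
ee_pos: [420.2, 380.0, 128.3]
ee_rot: [-179.9, 0.2, 83.5]
force: [0.1, 0.2, -1.1]
gripper_width: 63.4
gripper_force: 20.0
```

Call:
send_rows([
  [[0,0,0,0,0]],
])

```text
time_s: 29.73
ee_pos: [420.4, 380.2, 128.4]
ee_rot: [-179.9, 0.1, 83.5]
force: [-0.1, 0.2, -0.3]
gripper_width: 63.1
gripper_force: 20.0
```

```bash
python3 m.py 420.6 380.4 129 83.5 442.5 -14.6 66 97.2
```

```text
dx -9.75 dy 1.66 dz 1.57 turn -1.99
```

Call:
send_rows([
  [[-0.97,0.16,0,0,0],[-0.97,0.16,0,0,0],[-0.97,0.16,0,0,0],[-0.97,0.16,0,0,0],[-0.97,0.16,0,0,0]],
])

```text
time_s: 30.15
ee_pos: [430.3, 182.7, 129.2]
ee_rot: [-179.9, 0.1, 83.6]
force: [1.0, 0.8, -0.7]
gripper_width: 63.1
gripper_force: 20.0
```

Call:
send_rows([
  [[-0.97,0.16,0,0,0],[-0.97,0.16,0,0,0],[-0.97,0.16,0,0,0],[-0.97,0.16,0,0,0],[-0.97,0.16,0,0,0]],
])

```text
time_s: 30.57
ee_pos: [440.1, -13.7, 129.4]
ee_rot: [-179.9, -0.0, 83.5]
force: [0.5, -0.0, 0.2]
gripper_width: 63.4
gripper_force: 20.0
```

Call:
send_rows([
  [[0,0,0.5,-1,0],[0,0,0.4,-0.99,0],[0,0,0,0,0],[0,0,0,0,0],[0,0,0,0,0]],
])

```text
time_s: 30.98
ee_pos: [441.2, -11.6, 94.3]
ee_rot: [180.0, -0.0, 97.1]
force: [-0.5, 1.2, 0.3]
gripper_width: 63.2
gripper_force: 20.0
```

Call:
send_rows([
  [[0,0,0,0,0]],
])

```text
time_s: 31.07
ee_pos: [441.6, -11.4, 94.8]
ee_rot: [179.9, 0.0, 97.2]
force: [-0.6, 0.2, -0.2]
gripper_width: 63.4
gripper_force: 20.0
```

Call:
send_rows([
  [[-0.06,0.02,0.3,0,0],[0,0,0.25,0,0],[0,0,0.12,0,0],[0,0,0,0,0],[0,0,0,0,0]],
])

```text
time_s: 31.48
ee_pos: [442.3, -13.9, 67.7]
ee_rot: [180.0, 0.0, 97.2]
force: [-0.6, 0.5, -0.7]
gripper_width: 63.1
gripper_force: 20.0
```

Call:
send_rows([
  [[0,0,0.05,0,0],[0,0,0,0,0],[0,0,0,0,0]],
])

```text
time_s: 31.73
ee_pos: [442.9, -14.0, 66.3]
ee_rot: [179.9, 0.0, 97.2]
force: [-0.2, 1.6, 4.6]
gripper_width: 63.3
gripper_force: 20.0
```

Call:
send_rows([
  [[0,0,0,0,1],[0,0,0,0,1],[0,0,0,0,1],[0,0,0,0,1],[0,0,-0.6,0,1]],
])

```text
time_s: 32.15
ee_pos: [438.8, -14.1, 86.3]
ee_rot: [-179.5, -0.1, 97.2]
force: [-0.2, -0.5, -1.0]
gripper_width: 90.4
gripper_force: 0.0
```

Call:
send_rows([
  [[0,0,-0.9,0,1],[-0.8,0,-0.8,0,1],[-0.8,0,-0.7,0,1],[-0.6,0,-0.6,0,1],[0,0,0,0,1]],
])

```text
time_s: 32.57
ee_pos: [456.2, -102.4, 211.0]
ee_rot: [179.4, 0.3, 97.0]
force: [0.8, 0.7, 1.1]
gripper_width: 91.3
gripper_force: 0.0
```

Call:
send_rows([
  [[0,0,0,0,1],[0,0,0,0,1]],
])

```text
time_s: 32.73
ee_pos: [451.6, -97.8, 205.1]
ee_rot: [-179.9, -0.1, 97.2]
force: [0.4, -0.1, 0.2]
gripper_width: 90.8
gripper_force: 0.0
```

```bash
python3 - <<'E'
from h import *
f=grab('wrist','w9'); np.savez('pics/w9',**f)
for a in [(6,12),(14,24),(24,34),(34,44),(44,54),(54,64),(64,74)]: print(a); blobs(f,*a)
E
```

```text
(6, 12)
px [533.  21.] ctr 637.7 78.7 size 47 x 69 ang 86.9 z 10.3 [125 128 131] EDGE
px [311.  88.] ctr 442.1 -11.7 size 130 x 129 ang 7.2 z 8.3 [166 189 137] 
px [540. 124.] ctr 675.3 -13.2 size 2 x 18 ang 8.1 z 9.7 [141 136 134] 
px [440. 190.] ctr 590.8 -93.7 size 4 x 24 ang 6.2 z 10.8 [210 142  85] 
(14, 24)
px [531.  36.] ctr 635.1 73.6 size 53 x 84 ang 87.8 z 18.0 [191 189 192] EDGE
px [529.  30.] ctr 635.5 68.8 size 7 x 10 ang 86.9 z 15.2 [51 50 48] 
px [543.  33.] ctr 649.7 68.0 size 11 x 6 ang 0.5 z 15.3 [51 50 48] 
px [593. 116.] ctr 723.1 1.5 size 100 x 44 ang 4.7 z 18.7 [194 190 189] 
px [470. 195.] ctr 619.4 -93.5 size 39 x 13 ang 75.5 z 22.1 [117  89  64] 
(24, 34)
px [481. 199.] ctr 626.2 -93.3 size 26 x 10 ang 63.3 z 32.1 [210 198 192] 
(34, 44)
(44, 54)
(54, 64)
(64, 74)
px [315.  90.] ctr 444.2 -12.2 size 64 x 64 ang 7.2 z 68.3 [251 240 182]
```

View pics/w9.png

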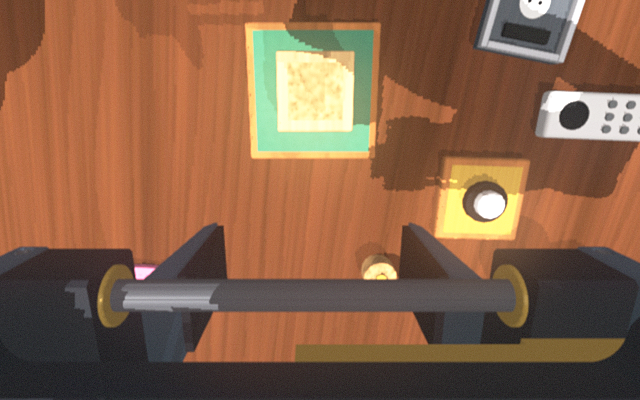

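The pile is six high: its top is at z 68.3, centred (444.2,-12.2), against the board centre at (442.1,-11.7). Now the cover and socket.

Call:
send_rows([
  [[0,0,-0.5,1,1],[0,0,-0.5,0.05,1],[0.9,0.34,0,0,1],[0.9,0.34,0,0,1],[0.9,0.34,0,0,1]],
])

```text
time_s: 33.2
ee_pos: [492.8, 11.6, 245.1]
ee_rot: [-179.9, -0.0, 89.9]
force: [-0.1, 0.1, 0.4]
gripper_width: 91.2
gripper_force: 0.0
```

Call:
send_rows([
  [[0.9,0.34,0,0,1],[0.9,0.34,0,0,1],[0,0,0,0,1],[0,0,0,0,1],[0,0,0,0,1]],
])

```text
time_s: 33.62
ee_pos: [519.6, 82.1, 244.8]
ee_rot: [-179.8, 0.0, 90.1]
force: [0.3, -0.2, -0.2]
gripper_width: 90.9
gripper_force: 0.0
```

```bash
python3 - <<'E'
from h import *
print(env.state()['ee_pos'],env.state()['ee_rot'])
f=grab('wrist','w10'); np.savez('pics/w10',**f)
blobs(f,5,26); print(); blobs(f,16.5,22)
E
```

```text
[519.56448846  82.05440994 244.81347325] [-1.79808485e+02  4.79279007e-02  9.00739272e+01]
px [204.  52.] ctr 404.2 211.0 size 110 x 65 ang 55.5 z 14.0 [203 136  80] EDGE
px [499.  46.] ctr 717.3 216.9 size 4 x 86 ang 2.3 z 14.6 [170 177 192] EDGE
px [416. 143.] ctr 637.7 111.7 size 128 x 83 ang 86.8 z 14.5 [162 161 163] 
px [248. 210.] ctr 437.2 29.9 size 130 x 49 ang 6.0 z 8.5 [177 203 148] EDGE
px [520. 221.] ctr 757.5 22.2 size 168 x 17 ang 2.2 z 18.1 [233 230 229] EDGE

px [419.  90.] ctr 636.2 172.9 size 7 x 71 ang 88.8 z 18.2 [211 207 209] 
px [453. 133.] ctr 675.7 124.2 size 96 x 7 ang 86.8 z 18.2 [220 217 219] 
px [387. 111.] ctr 601.7 150.8 size 35 x 6 ang 86.3 z 18.2 [219 216 219] 
px [381. 165.] ctr 598.3 90.4 size 27 x 6 ang 87.1 z 18.3 [232 230 231] 
px [443. 192.] ctr 672.3 59.5 size 26 x 6 ang 86.4 z 18.1 [254 254 254] 
px [382. 196.] ctr 604.5 57.7 size 16 x 22 ang 82.7 z 18.2 [253 252 253] 
px [417. 200.] ctr 642.1 50.5 size 6 x 51 ang 86.7 z 18.2 [250 250 250] 
px [543. 223.] ctr 788.0 24.3 size 104 x 16 ang 0.2 z 18.7 [250 250 250] EDGE
px [485. 225.] ctr 725.7 20.1 size 17 x 7 ang 4.1 z 18.6 [254 254 253] EDGE
```

Call:
send_rows([
  [[0.65,-0.58,0.2,0,1],[0.65,-0.58,0.3,0,1],[0.65,-0.58,0.3,0,1],[0.65,-0.58,0.3,0,1],[0.63,-0.57,0.3,0,1]],
])

```text
time_s: 34.08
ee_pos: [403.7, 210.3, 189.7]
ee_rot: [-180.0, -0.0, 89.8]
force: [0.2, -0.6, 0.4]
gripper_width: 91.2
gripper_force: 0.0
```

Call:
send_rows([
  [[0,0,0.6,1,1],[0,0,0.6,1,1],[0,0,0.6,1,1],[0,0,0.6,1,1],[0,0,0.6,1,1]],
])

```text
time_s: 34.5
ee_pos: [404.8, 209.6, 69.5]
ee_rot: [180.0, -0.0, 55.2]
force: [0.8, -0.3, -0.3]
gripper_width: 91.0
gripper_force: 0.0
```

Call:
send_rows([
  [[0,0,0.2,0,1],[0,0,0,0,1],[0,0,0,0,1],[0,0,0,0,1]],
])

```text
time_s: 34.83
ee_pos: [406.3, 211.0, 63.6]
ee_rot: [179.9, -0.1, 55.6]
force: [-0.1, 0.2, -0.6]
gripper_width: 91.4
gripper_force: 0.0
```

Call:
send_rows([
  [[0,0,0,0,1]],
])

```text
time_s: 34.92
ee_pos: [406.3, 211.2, 63.6]
ee_rot: [179.9, -0.2, 55.6]
force: [0.2, -0.3, 0.4]
gripper_width: 91.2
gripper_force: 0.0
```

```bash
python3 - <<'E'
from h import *
print(env.state()['ee_pos'],env.state()['ee_rot'])
f=grab('wrist','w11'); blobs(f,5,26)
f=grab('scene'); blobs(f,5,26,vmax=400,amin=250)
E
```

```text
[406.3013556  211.18444018  63.63938728] [ 1.79912422e+02 -1.58095921e-01  5.56304392e+01]
px [625. 125.] ctr 599.1 148.6 size 68 x 20 ang 69.6 z 16.9 [190 189 192] 
px [465. 136.] ctr 518.4 203.0 size 29 x 11 ang 46.2 z 20.1 [145 141 143] 
px [307. 184.] ctr 419.3 233.4 size 57 x 64 ang 55.9 z 14.1 [212 147  87] EDGE
px [29. 11.] ctr -1180.6 -52.6 size 283 x 51 ang 86.7 z 18.8 [195 185 175] EDGE
px [526.  11.] ctr 415.0 1464.1 size 285 x 42 ang 9.3 z 19.2 [137 128 119] EDGE
px [352.  61.] ctr 113.4 614.4 size 138 x 201 ang 5.4 z 16.2 [130 146 116] 
px [303.  72.] ctr 58.9 470.1 size 129 x 125 ang 3.6 z 16.8 [107 120  93] 
px [197. 135.] ctr 3.2 -1.8 size 207 x 209 ang 89.9 z 12.1 [107 111  96] 
px [324. 154.] ctr 404.7 209.6 size 110 x 70 ang 54.8 z 13.6 [148 103  65] 
px [495. 179.] ctr 839.7 495.8 size 144 x 64 ang 61.0 z 19.4 [137  95  66] 
px [281. 204.] ctr 456.2 -25.3 size 143 x 92 ang 51.4 z 9.9 [109 122  92] 
px [360. 211.] ctr 636.9 110.4 size 129 x 84 ang 87.1 z 13.8 [129 125 124] 
px [180. 215.] ctr 280.4 -255.7 size 66 x 64 ang 4.0 z 10.6 [222 145 168] 
px [427. 234.] ctr 815.5 174.5 size 190 x 6 ang 1.0 z 16.6 [122 119 123] 
px [307. 256.] ctr 635.6 -99.0 size 91 x 90 ang 5.9 z 12.9 [176 139  84] 
px [370. 260.] ctr 758.7 3.2 size 168 x 47 ang 5.0 z 18.2 [184 178 174] 
px [108. 374.] ctr 544.0 -618.4 size 84 x 137 ang 25.9 z 18.4 [131 108  78] EDGE
```

Call:
send_rows([
  [[-0.03,-0.04,0.6,0,1],[0,0,0.5,0,1],[0,0,0.25,0,1],[0,0,0.08,0,1],[0,0,0,0,1]],
])

```text
time_s: 35.43
ee_pos: [403.1, 210.8, 4.9]
ee_rot: [-180.0, 0.0, 55.6]
force: [0.0, -0.4, 0.8]
gripper_width: 91.1
gripper_force: 0.0
```

Call:
send_rows([
  [[0,0,0,0,0],[0,0,0,0,0],[0,0,0,0,0],[0,0,0,0,0],[0,0,0,0,0]],
], squeeze=25)

```text
time_s: 35.85
ee_pos: [403.5, 211.0, 5.6]
ee_rot: [180.0, -0.1, 55.6]
force: [-1.0, 0.3, 3.0]
gripper_width: 63.9
gripper_force: 25.0
```

Call:
send_rows([
  [[0,0,0,0,0]],
])

```text
time_s: 35.93
ee_pos: [403.5, 211.0, 5.6]
ee_rot: [180.0, -0.1, 55.6]
force: [-1.6, -0.4, 4.6]
gripper_width: 63.6
gripper_force: 25.0
```

Call:
send_rows([
  [[0,0,-0.4,0,0],[0,0,-0.8,0,0],[0,0,-0.8,0,0],[0,0,-0.5,0,0],[0,0,0,0,0]],
])

```text
time_s: 36.35
ee_pos: [405.9, 212.1, 108.9]
ee_rot: [179.7, -0.5, 55.6]
force: [1.2, 0.1, -2.3]
gripper_width: 63.9
gripper_force: 25.0
```

Call:
send_rows([
  [[0,0,0,0,0],[0,0,0,0,0]],
])

```text
time_s: 36.52
ee_pos: [402.2, 210.3, 104.0]
ee_rot: [-179.9, 0.1, 55.6]
force: [-0.7, 0.4, -2.5]
gripper_width: 63.9
gripper_force: 25.0
```

```bash
python3 m.py 403.2 210.8 104 55.6 637.7 111.7 60 86.8
```

```text
dx 1.27 dy 6.24 dz 1.10 turn -4.54
```

Call:
send_rows([
  [[0.18,0.9,0,0,0],[0.18,0.9,0,0,0],[0.18,0.9,0,0,0],[0.18,0.9,0,0,0],[0.18,0.9,0,0,0]],
])

```text
time_s: 36.93
ee_pos: [572.2, 137.6, 102.6]
ee_rot: [-179.8, 0.2, 55.6]
force: [-0.3, 0.6, -1.9]
gripper_width: 63.9
gripper_force: 25.0
```

Call:
send_rows([
  [[0.18,0.9,0,0,0],[0.19,0.84,0,0,0],[0,0,0,-0.9,0],[0,0,0,-0.9,0],[0,0,0.2,-0.9,0]],
])

```text
time_s: 37.35
ee_pos: [638.1, 111.0, 95.1]
ee_rot: [-179.9, 0.0, 74.4]
force: [0.1, 0.3, -2.2]
gripper_width: 64.0
gripper_force: 25.0
```

Call:
send_rows([
  [[0,0,0.4,-0.9,0],[0,0,0.4,-0.94,0],[0,0,0.1,0,0],[0,0,0,0,0],[0,0,0,0,0]],
])

```text
time_s: 37.77
ee_pos: [637.4, 111.6, 60.0]
ee_rot: [-179.9, 0.0, 86.7]
force: [0.0, 0.1, -0.3]
gripper_width: 63.4
gripper_force: 25.0
```

Call:
send_rows([
  [[0,0,0,0,0],[0,0,0,0,0]],
])

```text
time_s: 37.93
ee_pos: [638.4, 111.8, 61.9]
ee_rot: [179.9, -0.0, 86.7]
force: [-0.4, -0.3, -2.1]
gripper_width: 63.9
gripper_force: 25.0
```

Call:
send_rows([
  [[0,-0.01,0.4,0,0],[0,0,0.35,0,0],[0,0,0.2,0,0],[0,0,0,0,0],[0,0,0,0,0]],
])

```text
time_s: 38.35
ee_pos: [637.6, 111.7, 23.3]
ee_rot: [180.0, -0.0, 86.8]
force: [0.4, -0.3, -1.2]
gripper_width: 64.0
gripper_force: 25.0
```

Call:
send_rows([
  [[0,0,0.05,0,0],[0,0,0,0,0],[0,0,0,0,0]],
])

```text
time_s: 38.6
ee_pos: [637.9, 111.7, 21.8]
ee_rot: [179.9, -0.0, 86.8]
force: [-0.7, -0.0, -2.3]
gripper_width: 63.7
gripper_force: 25.0
```

Call:
send_rows([
  [[0,0,0.04,0,0],[0,0,0,0,0],[0,0,0,0,0]],
])

```text
time_s: 38.85
ee_pos: [638.1, 111.8, 20.3]
ee_rot: [179.9, -0.0, 86.8]
force: [-0.9, -0.8, 3.5]
gripper_width: 63.6
gripper_force: 25.0
```

Call:
send_rows([
  [[0,0,0,0,1],[0,0,0,0,1],[0,0,0,0,1],[0,0,0,0,1],[0,0,-0.5,0,1]],
])

```text
time_s: 39.27
ee_pos: [634.4, 111.2, 35.7]
ee_rot: [-179.5, 0.1, 86.8]
force: [0.2, -0.2, -0.1]
gripper_width: 90.8
gripper_force: 0.0
```

Call:
send_rows([
  [[-0.6,0,-0.8,0,1],[-0.8,0,-0.8,0,1],[-0.8,0,-0.6,0,1],[0,0,0,0,1],[0,0,0,0,1]],
])

```text
time_s: 39.68
ee_pos: [633.5, 25.0, 126.5]
ee_rot: [179.8, -0.0, 86.6]
force: [-1.0, -0.0, -0.7]
gripper_width: 91.3
gripper_force: 0.0
```

Call:
send_rows([
  [[0,0,0,0,0],[0,0,0,0,0],[0,0,0,0,0]],
])

```text
time_s: 39.93
ee_pos: [631.9, 27.4, 123.3]
ee_rot: [-179.8, -0.0, 86.9]
force: [0.3, -1.3, 0.2]
gripper_width: 74.3
gripper_force: 0.0
```

```bash
python3 - <<'E'
from h import *
print(env.state()['ee_pos'],env.state()['ee_rot'])
f=grab('wrist','w12'); blobs(f,22,40); print(); blobs(f,5,40)
E
```

```text
[631.85992736  27.42372827 123.27003503] [-1.79830138e+02 -4.98010386e-03  8.68801683e+01]
px [315.  86.] ctr 639.7 110.8 size 110 x 64 ang 86.8 z 28.8 [191 127  79] 
px [ 95. 223.] ctr 454.8 22.1 size 6 x 35 ang 86.3 z 34.0 [173 144 101] EDGE

px [312.  86.] ctr 639.7 110.8 size 110 x 64 ang 86.8 z 28.6 [190 142 107] EDGE
px [ 89. 203.] ctr 437.4 26.6 size 131 x 53 ang 6.9 z 8.4 [174 205 152] EDGE
px [478. 207.] ctr 759.5 17.4 size 40 x 172 ang 87.1 z 18.5 [237 235 234] EDGE
```

View pics/w12.png

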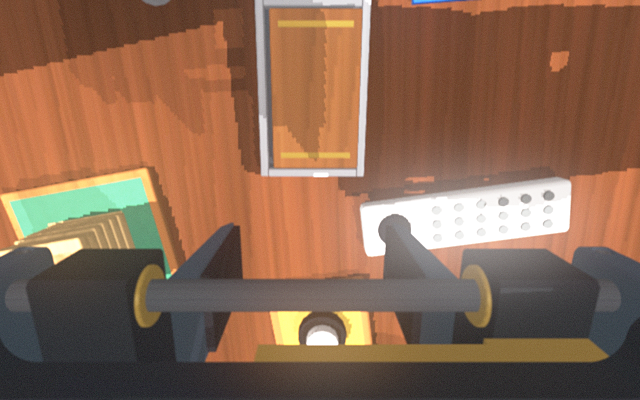

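The cover rests on the catches: its top is level at 28.8 mm and it is inside the frame, px ~(315,86). I'll shut the fingers and press the near end.

Call:
send_rows([
  [[0.36,0.03,0,0,0],[0.36,0.03,0,0,0],[0.37,0.03,0,0,0],[0,0,0,0,0],[0,0,0,0,0]],
])

```text
time_s: 40.4
ee_pos: [638.8, 71.4, 124.7]
ee_rot: [-180.0, 0.0, 87.0]
force: [-0.2, 0.0, -0.3]
gripper_width: 36.7
gripper_force: 0.0
```

Call:
send_rows([
  [[0,0,0.5,0,0],[0,0,0.5,0,0],[0,0,0.5,0,0],[0,0,0.4,0,0],[0,0,0,0,0]],
])

```text
time_s: 40.82
ee_pos: [636.1, 69.2, 45.4]
ee_rot: [-179.6, 0.1, 86.8]
force: [-0.9, 0.9, -0.7]
gripper_width: 3.6
gripper_force: 0.0
```

Call:
send_rows([
  [[0,0,0,0,0],[0,0,0,0,0],[0,0,0,0,0]],
])

```text
time_s: 41.07
ee_pos: [639.8, 69.7, 50.5]
ee_rot: [179.8, -0.0, 86.8]
force: [-1.0, 0.9, 0.4]
gripper_width: 0.4
gripper_force: 0.0
```

Call:
send_rows([
  [[0,0,0.3,0,0],[0,0,0.15,0,0],[0,0,0,0,0],[0,0,0.05,0,0],[0,0,0.05,0,0]],
])

```text
time_s: 41.48
ee_pos: [638.3, 69.3, 27.4]
ee_rot: [-179.9, 0.0, 86.8]
force: [-2.6, -1.8, 7.2]
gripper_width: 0.2
gripper_force: 3.4
```

Call:
send_rows([
  [[0,0,0.05,0,0],[0,0,0.05,0,0],[0,0,0,0,0],[0,0,0,0,0]],
])

```text
time_s: 41.82
ee_pos: [638.3, 69.4, 24.8]
ee_rot: [-180.0, 0.0, 86.8]
force: [-5.2, -1.4, 10.0]
gripper_width: 0.3
gripper_force: 5.3
```

Call:
send_rows([
  [[0,0,0.05,0,0],[0,0,0,0,0],[0,0,0,0,0]],
])

```text
time_s: 42.07
ee_pos: [638.3, 69.7, 24.3]
ee_rot: [180.0, -0.0, 86.8]
force: [-6.7, -0.8, 18.3]
gripper_width: 0.4
gripper_force: 9.1
```

Call:
send_rows([
  [[0,0,-0.5,0,0],[0,0,-0.3,0,0],[0.5,0,0,0,0],[0.5,0,0,0,0],[0.5,0,0,0,0]],
])

```text
time_s: 42.48
ee_pos: [642.8, 130.1, 53.7]
ee_rot: [179.9, -0.0, 86.7]
force: [0.6, 0.3, 0.4]
gripper_width: 0.3
gripper_force: 0.0
```

Call:
send_rows([
  [[0.5,0,0,0,0],[0,0,0,0,0],[0,0,0,0,0],[0,0,0,0,0]],
])

```text
time_s: 42.82
ee_pos: [643.2, 149.1, 52.9]
ee_rot: [180.0, 0.0, 86.8]
force: [0.1, -0.2, 0.2]
gripper_width: 0.7
gripper_force: 0.0
```

Call:
send_rows([
  [[0,0,0.3,0,0],[0,0,0.2,0,0],[0,0,0,0,0],[0,0,0.05,0,0],[0,0,0.05,0,0]],
])

```text
time_s: 43.23
ee_pos: [643.2, 149.2, 28.6]
ee_rot: [-180.0, -0.0, 86.8]
force: [-0.5, -0.6, -0.2]
gripper_width: 0.6
gripper_force: 0.0
```

Call:
send_rows([
  [[0,0,0.05,0,0],[0,0,0.05,0,0],[0,0,0,0,0],[0,0,0,0,0]],
])

```text
time_s: 43.57
ee_pos: [643.2, 149.6, 25.0]
ee_rot: [180.0, -0.0, 86.8]
force: [0.2, 0.1, 0.2]
gripper_width: 0.8
gripper_force: 0.0
```

Call:
send_rows([
  [[0,0,0.05,0,0],[0,0,0,0,0],[0,0,0,0,0]],
])

```text
time_s: 43.82
ee_pos: [643.5, 149.7, 24.3]
ee_rot: [179.9, -0.0, 86.8]
force: [-0.5, -0.2, 6.3]
gripper_width: 0.5
gripper_force: 2.9
```

Call:
send_rows([
  [[0,0,0.05,0,0],[0,0,0,0,0],[0,0,0,0,0]],
])

```text
time_s: 44.07
ee_pos: [643.5, 149.7, 24.3]
ee_rot: [179.9, -0.0, 86.8]
force: [-4.0, -1.0, 14.7]
gripper_width: 0.5
gripper_force: 7.7
```

Call:
send_rows([
  [[0,0,-1,0,0],[0,0,-1,0,0],[-1,0,-0.5,0,0],[-1,0,0,0,0],[-1,0,0,0,0]],
])

```text
time_s: 44.48
ee_pos: [637.6, 32.0, 122.0]
ee_rot: [179.7, -0.0, 86.9]
force: [0.1, 0.0, -1.2]
gripper_width: 0.3
gripper_force: 0.0
```

Call:
send_rows([
  [[0,0,0,0,0],[0,0,0,0,0],[0,0,0,0,0]],
])

```text
time_s: 44.73
ee_pos: [636.6, 32.7, 119.6]
ee_rot: [180.0, -0.0, 86.8]
force: [-0.3, 0.3, -0.1]
gripper_width: 0.0
gripper_force: 0.0
```

```bash
python3 - <<'E'
from h import *
print(env.state()['ee_pos'],env.state()['ee_rot'])
f=grab('wrist','w13'); blobs(f,21,40); print(); blobs(f,5,19)
P=cloud(f); m=(P[...,2]>21)&(P[...,2]<40)&(abs(P[...,0]-638)<30)&(abs(P[...,1]-111)<52)
q=P[m]; A=np.c_[q[:,0]-638,q[:,1]-111,np.ones(len(q))]; print(np.linalg.lstsq(A,q[:,2],rcond=None)[0],len(q))
f=grab('scene'); blobs(f,63,75,vmax=400,amin=150); blobs(f,5,26,vmax=400,amin=250)
E
```

```text
[636.63421408  32.72206139 119.55916586] [ 1.79996904e+02 -4.44917731e-02  8.67588908e+01]
px [135.   1.] ctr 526.0 181.4 size 1 x 13 ang 89.9 z 26.4 [121 118 119] EDGE
px [308.  94.] ctr 639.7 110.9 size 110 x 64 ang 86.9 z 24.2 [196 130  80] 

px [149.   5.] ctr 528.6 182.0 size 18 x 3 ang 11.6 z 14.0 [121 118 119] EDGE
px [418.   3.] ctr 722.5 173.3 size 3 x 13 ang 79.3 z 9.2 [167 196 226] EDGE
px [437.   3.] ctr 736.3 172.7 size 17 x 4 ang 0.3 z 7.7 [144 187 227] EDGE
px [298.  86.] ctr 637.5 111.8 size 128 x 82 ang 86.8 z 17.8 [185 180 181] 
px [ 82. 207.] ctr 439.5 41.0 size 45 x 132 ang 86.7 z 8.3 [177 212 158] EDGE
px [472. 209.] ctr 758.9 20.7 size 34 x 171 ang 87.1 z 18.0 [241 238 237] EDGE
[ 6.42297011e-04 -8.33381345e-04  2.37994712e+01] 12193
px [281. 185.] ctr 443.2 -12.7 size 64 x 66 ang 6.9 z 68.1 [202 168 123] 
px [109. 370.] ctr 565.6 -612.0 size 59 x 35 ang 82.8 z 71.2 [63 97 75] 
px [ 75. 378.] ctr 529.7 -668.4 size 41 x 58 ang 13.7 z 71.6 [161  86  32] 
px [31. 11.] ctr -1183.6 -55.3 size 275 x 53 ang 87.3 z 19.4 [195 185 175] EDGE
px [525.  11.] ctr 404.3 1459.6 size 282 x 37 ang 6.0 z 17.9 [138 129 120] EDGE
px [197. 135.] ctr 4.6 -2.4 size 208 x 213 ang 89.5 z 12.2 [107 111  96] 
px [494. 179.] ctr 842.6 495.0 size 142 x 61 ang 57.9 z 19.3 [136  95  66] 
px [284. 204.] ctr 466.7 -21.0 size 130 x 87 ang 59.5 z 10.2 [108 120  90] 
px [360. 214.] ctr 638.4 108.3 size 124 x 80 ang 88.2 z 22.7 [114  89  72] 
px [179. 215.] ctr 280.2 -256.8 size 69 x 63 ang 5.0 z 10.2 [224 147 170] 
px [307. 256.] ctr 635.2 -98.9 size 90 x 89 ang 6.7 z 12.9 [174 137  83] 
px [370. 260.] ctr 758.8 2.7 size 168 x 47 ang 5.1 z 18.1 [180 174 171] 
px [108. 375.] ctr 543.7 -619.0 size 87 x 141 ang 25.2 z 18.7 [132 109  79] EDGE
```

The cover is home: its top is at 23.8 mm with tilt under 0.001 rad, and it is 2.2 mm off centre. Now a check that the lower mats in the pile are in line.

```bash
python3 - <<'E'
from h import *
g=grab('scene');f=grab('side')
a=cv2.resize(g['pixels'][165:235,240:320],(400,350),interpolation=cv2.INTER_CUBIC)
b=cv2.resize(f['pixels'][190:260,260:340],(400,350),interpolation=cv2.INTER_CUBIC)
cv2.imwrite('pics/c14.png',np.hstack([a,b])[:,:,::-1])
E
```

```text
(no output)
```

View pics/c14.png

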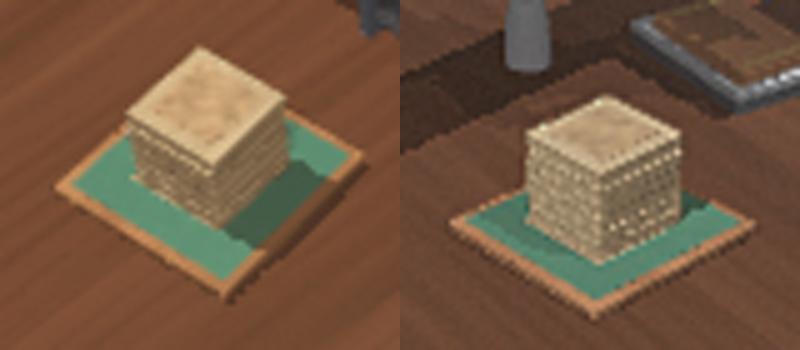

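Both cameras show a six-high pile with its edges in line (crop px ~(210,140) and (603,180)). Now the call button.

```bash
python3 - <<'E'
from h import *
for n in ['w2.npz','scene0.npz']:
    f=dict(np.load('pics/'+n)); P=cloud(f); px=f['pixels'].astype(int)
    m=(px.min(2)>120)&(px.max(2)-px.min(2)<45)&(P[...,2]>25)&(abs(P[...,0]-635)<30)&(abs(P[...,1]+98)<30)
    q=P[m]; print(len(q),np.median(q,0),q.min(0),q.max(0))
E
python3 m.py 636.6 32.5 119.5 86.8 635 -98 60 86.8
```

```text
493 [633.28578701 -96.95901158  33.73905588] [ 620.77226491 -113.75124971   25.06377791] [647.62182084 -83.93941794  36.00263823]
85 [635.44749179 -98.83520795  32.94658111] [ 621.35947064 -113.19221964   25.52909697] [648.28877064 -84.36160467  37.54817478]
dx -3.26 dy 0.14 dz 1.49 turn -0.00
```

Call:
send_rows([
  [[-0.82,0.03,0,0,0],[-0.82,0.03,0,0,0],[-0.82,0.03,0,0,0],[-0.81,0.03,0,0,0],[0,0,0.5,0,0]],
])

```text
time_s: 45.35
ee_pos: [637.2, -103.3, 103.0]
ee_rot: [179.5, 0.2, 86.7]
force: [1.1, 0.0, 1.5]
gripper_width: 0.7
gripper_force: 0.0
```

Call:
send_rows([
  [[0,0,0.5,0,0],[0,0,0.5,0,0],[0,0,0,0,0],[0,0,0,0,0],[0,0,0,0,0]],
])

```text
time_s: 45.77
ee_pos: [635.1, -97.8, 60.5]
ee_rot: [179.9, 0.0, 86.9]
force: [-0.1, 0.5, 0.9]
gripper_width: 0.3
gripper_force: 0.0
```

Call:
send_rows([
  [[0,0,0.3,0,0],[0,0,0.25,0,0],[0,0,0.1,0,0],[0,0,0.05,0,0],[0,0,0,0,0]],
])

```text
time_s: 46.18
ee_pos: [633.7, -98.1, 31.2]
ee_rot: [-179.9, -0.0, 86.8]
force: [-1.7, 1.1, 2.3]
gripper_width: 0.4
gripper_force: 1.5
```

Call:
send_rows([
  [[0,0,0.05,0,0],[0,0,0.05,0,0],[0,0,0,0,0],[0,0,0,0,0]],
])

```text
time_s: 46.52
ee_pos: [633.9, -98.2, 28.3]
ee_rot: [-180.0, -0.0, 86.8]
force: [-2.0, 1.7, 5.9]
gripper_width: 0.4
gripper_force: 2.9
```

Call:
send_rows([
  [[0,0,0.05,0,0],[0,0,0.05,0,0],[0,0,0,0,0],[0,0,0,0,0]],
])

```text
time_s: 46.85
ee_pos: [634.0, -98.2, 28.0]
ee_rot: [179.9, -0.0, 86.8]
force: [-8.0, 2.9, 24.2]
gripper_width: 0.6
gripper_force: 12.4
```

The button is at its hard stop, fully down. I'll release it and lift away.

Call:
send_rows([
  [[0,0,-0.5,0,0],[0,0,-1,0,0],[0,0,-1,0,0],[0,0,-1,0,0],[0,0,0,0,0]],
])

```text
time_s: 47.27
ee_pos: [639.1, -99.5, 172.8]
ee_rot: [179.0, 0.1, 86.8]
force: [1.0, -0.9, 1.0]
gripper_width: 0.7
gripper_force: 0.0
```

Call:
send_rows([
  [[0,0,0,0,0],[0,0,0,0,0],[0,0,0,0,0],[0,0,0,0,0],[0,0,0,0,0]],
])

```text
time_s: 47.68
ee_pos: [633.4, -98.3, 161.8]
ee_rot: [-179.8, -0.0, 86.8]
force: [0.5, 0.4, 0.2]
gripper_width: 0.4
gripper_force: 0.0
```

```bash
python3 - <<'E'
from h import *
f=grab('scene'); blobs(f,63,75,vmax=400,amin=150); blobs(f,20,40,vmax=400,amin=100)
print(env.state()['force'], env.state()['ee_pos'])
E
```

```text
px [ 51. 360.] ctr 464.8 -684.4 size 47 x 160 ang 44.3 z 69.1 [149 124  90] EDGE
px [ 94. 346.] ctr 497.0 -608.8 size 41 x 57 ang 11.0 z 71.3 [162  88  33] 
px [108. 370.] ctr 563.0 -610.6 size 62 x 36 ang 88.3 z 71.2 [63 97 75] 
px [ 72. 383.] ctr 538.7 -679.6 size 53 x 20 ang 61.3 z 71.1 [166  89  32] 
px [21.  8.] ctr -1209.5 -82.5 size 47 x 207 ang 2.8 z 33.4 [194 184 173] EDGE
px [526.   8.] ctr 411.4 1453.8 size 27 x 201 ang 89.5 z 33.0 [138 129 120] EDGE
px [354.  48.] ctr 87.0 693.7 size 61 x 251 ang 87.9 z 35.4 [158 134 106] 
px [430.  93.] ctr 459.5 665.5 size 463 x 47 ang 2.6 z 35.9 [221 212 203] 
px [286.  78.] ctr 46.1 374.1 size 37 x 98 ang 71.8 z 36.7 [140 118  89] 
px [414.  99.] ctr 441.4 610.2 size 504 x 150 ang 19.4 z 34.4 [195 184 172] 
px [415. 136.] ctr 556.8 457.0 size 37 x 144 ang 72.8 z 34.7 [69 56 52] 
px [198. 132.] ctr 49.0 -21.3 size 110 x 32 ang 66.5 z 33.9 [69 65 48] 
px [441. 217.] ctr 812.9 241.6 size 201 x 147 ang 1.1 z 31.9 [ 68 107 167] 
px [361. 210.] ctr 639.4 111.8 size 115 x 66 ang 87.3 z 24.0 [116  79  52] 
px [307. 252.] ctr 633.6 -98.8 size 26 x 25 ang 84.0 z 31.9 [138 130 123] 
px [254. 253.] ctr 538.0 -197.1 size 31 x 35 ang 49.1 z 25.0 [194 157 108] 
px [123. 345.] ctr 523.7 -566.1 size 34 x 127 ang 86.4 z 33.3 [174 147 108] 
px [184. 342.] ctr 609.3 -463.7 size 58 x 20 ang 82.0 z 35.7 [114 108 107] 
px [ 65. 368.] ctr 481.1 -681.8 size 37 x 129 ang 55.7 z 35.3 [127 103  73] EDGE
[-0.27635012 -0.05439099  0.83544561] [633.61864714 -98.33327425 162.0883993 ]
```

The pile is missing from this scene view, probably hidden behind the arm. I'll check with the side camera before handing in.

```bash
python3 - <<'E'
from h import *
f=grab('side'); P=cloud(f); m=(abs(P[...,0]-442)<60)&(abs(P[...,1]+12)<60)&(P[...,2]>63)&(P[...,2]<75)
q=P[m][:,:2].astype(np.float32); print(len(q),cv2.minAreaRect(q))
f=grab('scene','s15'); cv2.imwrite('pics/s15c.png',f['pixels'][100:350,130:460,::-1])
E
```

```text
273 ((441.002685546875, -12.657718658447266), (65.91636657714844, 67.06320190429688), 8.227895736694336)
```

View pics/s15c.png

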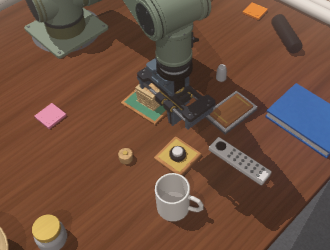

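The gripper hides part of the pile at crop px (150,95). The side view confirms it is intact at (441,-12.7) and square. The cover at (235,110) is home and the button is up.

```bash
python3 -c "
from workcell import env
print(env.job_done())"
```

```text
the job is handed in; nothing more can be done
None
```

The job is handed in at about 48 s of robot time: the cover is pressed home and level, all six cup mats are squarely piled on the pale square, and the call button was pressed fully down and has come back up; no verdict was returned.

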